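Zero the firmness tester with a lever jack

ROBOT

A 7-joint arm with a two-finger parallel gripper is mounted at the origin on the work surface. World frame = base frame: x ahead of the robot, y to its left, z up, the work surface at z = 0. Lengths are in m, angles in rad, forces in N, time in s.
With the tool pointing down it reaches from about 0.375 to 0.925 m from the base axis. Payload 3.1 kg.
Tool frame: the origin (TCP) lies at the very end of the fingers, on their centre line; the grasp point (between the pads) lies behind it (ctrl.grip_point_offset is the z of the grasp point in the tool frame, in m); z points along the fingers, y is the direction in which the jaws open and shut (so a half turn about z gives the same grasp; the last joint's range is limited). The gripper opens to 85 mm and grips with 20 to 120 N. Pads are 22 mm wide; open, the fingers measure 114 mm over their backs; the gripper's body (76 mm by 85 mm) begins 54 mm behind the grasp point. The pads swing forward as they close: fully open they stand 13 mm farther back than shut.
Start: joints at [1.047, 0.383, 0.044, 1.598, -0.018, 1.161, -0.05], TCP at [0.269, -0.592, 0.231] pointing down, gripper open.
Joint ranges: [-2.61, 2.61], [-0.41, 2.15], [-1.48, 1.57], [0, 2.5], [-1.57, 4.71], [0.05, 1.97], [-2.85, 2.85]. Speed limits (rad/s): [2.79, 2.79, 3.14, 3.14, 3.14, 3.14, 3.14].

INTERFACE

Orientations are given as a unit quaternion [x, y, z, w].
In Python, from bench import ctrl gives the robot as it stands.
- The arm moves only by the tool send_rows, never from a script. Its argument "steps" is a list of rows, each a list of 4 numbers: the shift along the tool's x, y, z in mm, then the turn about the tool's z in degrees. A call has 1 to 10 rows; each row is the pose to reach, as a shift and turn from the pose commanded when the call began, along the tool's axes at that moment; what a row does not reach only later rows make up. A row lasts 1/12 s, in which the tool goes at most 41.7 mm and 7.16 degrees, less where a joint would pass 70% of its speed; a pose out of reach is approached as far as the arm can. A call with a gripper value outside its range is refused whole. "jaw" is the opening in per cent of the stroke, from 0 (shut) to 100 (fully open), set as the call begins (left out, the last holds). The fingers move at their own pace and stop on an object; the grip force is fixed at half the most. Time passes only in rows, so rows that repeat a pose let the fingers close. It gives the time, the measured TCP pose, the force and the opening at its end, in the units of the state.
- ctrl.state(): the state, without advancing time (a new reading comes with each control period).
- ctrl.camera(name): name is "scene" or "top" or "wrist"; returns a dict with "color" (400x640x3 uint8, red, green, blue), "range_z" (400x640 float32, m along the optical axis (not along the pixel's ray), 0 where there is no reading), "fx", "fy", "cx", "cy" (pixels), "k1" (the pictures are not rectified: a ray, as slopes to the right and down, at radius r is drawn at 1 + k1 r^2 times it, then the intrinsics apply), "R" (3x3) and "t" (3): a world point X has camera coordinates R X + t; the wrist camera has in their place "T_tool_cam" (4x4, takes a point from camera to tool coordinates, whose origin is the TCP and whose axes are the flange's). Camera axes: x right, y down, z forward; pixel columns grow to the right and rows downward; lengths in m; the calibration is good to about 2 mm. A picture is of the moment at which its call begins: read the wrist's pose just before it.
- ctrl.job_done(): hands the job in, once; it reports no verdict.
Trained networks look in a picture, given as the dict that the camera call returned (one of the last four; its "shot" number tells which), for a name from the list of things; names that differ only in an ending like _2 or _b are one class to them, and where a whole thing is asked for, a point or a joint stands for the part that bears it (a point fixed in the world has none). Each returns a list of dicts, best first, with "confidence" (0 to 1); they miss things now and then, are a little off and sometimes report something else, mostly with a low value. They report only what shows in the picture. A call takes as long as a camera call. They do not tell look-alikes from the thing itself.
- ctrl.boxes_of(picture, name): "extent" ([left, top, right, bottom] in pixels, round what is visible of it).
The state is a dict: "time_s": time; "q": joint angles; "dq": joint speeds; "joint_efforts": joint torques, N m; "ee_pos": TCP position; "ee_rot": TCP orientation; "ft_force": force on the tool from outside, world axes, zero at the start; "moment": the same for the moment, N m; "finger_gap": finger opening in m.
Only numpy, scipy, OpenCV 4.12 (cv2) and the standard library are available. Lean on these libraries where they do the work, as an engineer would, in place of code of your own. Each camera call takes 0.05 s, during which the arm holds its last target.

TASK

On the firmness tester, slide the calibration block's carrier so that its red spot sits straight under the needle and let go, then slide the blue jack so that its orange saddle is centred under the yellow-marked lift point of the lift table and let go. Pump the jack's red handle twice: press it fully down so the table rises and the block pushes the needle up, let it come all the way up again, then press it fully down a second time and finish while still holding it down, with the table raised on the jack and the red spot against the needle. Leave everything else on the bench where it is.

Things in the scene. Friction and masses are not known exactly. Their poses are not given: they have to be found in the camera images.
- stand: Firmness tester, fixed. Origin on the bench straight under the needle; +x points from the needle to the column (34 mm square, 125 mm away, 303 mm tall). An arm at height 224-252 mm carries the dark needle head (radius 13 mm, bottom at 178 mm) and a white dial (radius 28 mm, centre 276 mm up). Foot: x 10 to 170 mm, y +-55 mm, 18 mm high. The steel lift table rides on the column.
- table_lift (a joint): Height of the lift table above its lowest position, m (0 to 0.035; starts at 0, sinks back by its own weight, about 5 N). 8 mm steel plate, x -190 to +50 mm and y +-80 mm in the stand's frame, top 90 mm above the bench when down; moves straight up and down only.
- lift_pad (a point): Marked lift point: centre of the underside of the black pad (24 mm across) under the narrow tab (28 mm wide) on the lift table's -y edge; at (-30, -115, 78) mm in the stand's frame when the table is down. On top of the tab, 12 mm above this point, a yellow disc (24 mm) with a black dot marks it. Axes as the stand.
- needle_tip (a point): Tip of the vertical steel needle (8 mm thick), pointing down, 130 mm above the bench at rest. It gives upward against a soft spring (about 0.5 N, plus 0.12 N per mm).
- needle (a joint): How far the needle is pushed up, m (0 at rest, at most 0.020).
- red_spot (a point): Centre of the red spot (14 mm across) on top of the ivory calibration block (50 x 46 x 22 mm), which is fixed on the +x end of the loose carrier. 28 mm above the carrier's underside, so 12 mm below the resting needle tip. Axes: x along the carrier from its black grip to the spot, z up.
- carrier_grip (a point): Centre of the carrier's black upright grip, 110 mm from the red spot along the carrier's -x: 30 mm (x) by 14 mm (y), 40 mm high, from 6 to 46 mm above the carrier's underside (this point is 26 mm above it, 116 mm above the bench). Axes as the red spot.
- carrier: The loose carrier: aluminium plate 165 x 50 x 6 mm with ivory block and black grip, about 0.4 kg, lying on the lift table. Origin at its underside, 50 mm from the red spot and 60 mm from the grip's centre along its x.
- jack: Loose blue lever jack on the bench, about 0.85 kg. Origin on the bench under its grip block; +y points to the saddle, -y to the handle. Base plate 75 mm wide (x), y -160 to +135 mm, 12 mm high; grip block 36 mm (x) by 44 mm (y), top 90 mm above the bench; saddle axis at y +100 mm (round housing of radius 21 mm, 52 mm high).
- jack_grip (a point): Point on the middle axis of the jack's grip block, 66 mm above the bench (24 mm below its top). The block is 36 mm wide along the jack's x. Axes as the jack.
- saddle_top (a point): Centre of the top of the jack's orange saddle disc (36 mm across), 100 mm along the jack's +y from the grip block, 70 mm above the bench when down. It rises 26 mm over the full handle stroke: under the lift pad 8 mm free, then it lifts the table.
- handle_pad (a point): Centre of the upper face of the jack's red paddle (40 x 36 x 10 mm). Up: 135 mm along the jack's -y from the grip block's axis, 115 mm above the bench; fully down: about 141 mm and 68 mm. It swings about a hinge at jack y -22 mm, height 75 mm.
- jack_handle (a joint): Handle angle, rad: 0 up (spring and load return it there when let go), 0.40 fully down on its stop. Takes about 10 to 14 N on the paddle under load. The jack does not stay up by itself.
- amber_bottle: Bystander: amber bottle, 68 mm across, 160 mm tall; origin at the centre of its underside.
- dropper_bottle: Bystander: small dark bottle, 44 mm across, 100 mm tall; origin at the centre of its underside.
- red_tub: Bystander: white tub with red lid, 80 mm across, 85 mm tall; origin at the centre of its underside.
- cylinder_glass: Bystander: clear measuring cylinder, foot 68 mm across, 200 mm tall; origin at the centre of its underside.
- block_a: Bystander: ivory block 85 x 60 x 38 mm on the bench; origin at the centre of its underside.
- block_b: Bystander: second ivory block 85 x 60 x 38 mm on the bench; origin at the centre of its underside.
- knife: Bystander: yellow-handled knife lying flat, about 240 mm long, 16 mm high; origin near its middle, on the bench.
There are look-alikes about, which are no part of the job. Leave any turquoise look-alike of the carrier alone.

How it is judged:
On the way, in this order (a step that is already met when the one before it is completed fails the run):
1. the red spot is under the needle (within 6 mm), the carrier let go and the table still down (horizontal distance between red_spot and needle_tip below 0.006 m and value of joint table_lift below 0.003 m and angle between red_spot's own z axis and vertical below 0.05 rad and contact force between the fingers and carrier below 0.5 N), for 0.2 s.
2. the jack's saddle is under the marked lift point (within 8 mm) and the jack let go, handle up (horizontal distance between red_spot and needle_tip below 0.006 m and horizontal distance between saddle_top and lift_pad below 0.008 m and value of joint jack_handle below 0.08 rad and contact force between the fingers and jack below 0.5 N and linear speed of jack below 0.01 m/s), for 0.2 s.
3. first stroke: handle fully down, table raised on the jack, needle pushed up (horizontal distance between red_spot and needle_tip below 0.006 m and horizontal distance between saddle_top and lift_pad below 0.008 m and value of joint jack_handle above 0.35 rad and value of joint table_lift above 0.012 m and value of joint needle above 0.002 m and contact force between jack and stand above 2 N), for 0.1 s.
4. the handle has come all the way up again and the table is down (value of joint jack_handle below 0.06 rad and value of joint table_lift below 0.003 m), for 0.05 s.
At the end, for the whole second after the job is handed in: Fingers hold the handle down (over 0.35 rad, over 1.5 N) and do not touch the tester; saddle within 8 mm of the lift point and carrying the table (over 2 N), table up over 12 mm; red spot within 6 mm of the needle, needle pushed up over 2 mm (all of step 3 and contact force between the fingers and jack above 1.5 N and contact force between the fingers and stand below 0.5 N); the arm keeps its last pose, push and grip.
It fails at once if a bystander is moved more than 30 mm or tipped (distance of any of amber_bottle, dropper_bottle, red_tub, cylinder_glass, block_a, block_b, knife from where it was at the start of the episode above 0.03 m or angle between any of amber_bottle, dropper_bottle, red_tub, cylinder_glass, block_a, block_b, knife's own z axis and vertical above 0.5 rad).
It also fails if it takes over 66 s, if anything falls off the work surface, if the arm or the gripper's body presses on something with over 40 N, if the wrist force passes 120 N, or if a joint passes its speed limit or range.

## Working session

There is one attempt and no reset: what is moved stays moved. The work goes in short steps, Python scripts to look and compute and a tool call to move; the robot and the scene stay as the last step left them, time stands still between calls to the robot, and variables do not carry over. Pictures are saved under pics/ and viewed, and the job is handed in when it is done.

Besides the shell and the picture viewer there is one more tool, called after "Request:" as name([rows], argument=value, ...), one row to a line, values as JSON. send_rows: Moves the arm, as the interface text tells. Its arguments: {"type":"object","properties":{"steps":{"type":"array","items":{"type":"array","items":{"type":"number"}}},"jaw":{"type":"number"}},"required":["steps"]}

```bash
ls; mkdir -p pics; python3 - <<'E'
from bench import ctrl
import cv2, json
s=ctrl.state(); print({k:(v if not hasattr(v,'tolist') else v.tolist()) for k,v in s.items()})
print(ctrl.grip_point_offset)
import pickle
for n in ["scene","top"]:
    p=ctrl.camera(n); pickle.dump(p,open(f"{n}0.pkl","wb"))
    cv2.imwrite(f"pics/{n}0.png",p["color"][:,:,::-1])
    print(n,p["fx"],p["cx"],p["cy"],p["k1"],p["R"],p["t"])
    for nm in ["stand","lift_pad","red_spot","carrier_grip","carrier","jack","jack_grip","saddle_top","handle_pad"]:
        print(nm,[( [round(float(e)) for e in b["extent"]],round(b["confidence"],2)) for b in ctrl.boxes_of(p,nm)][:4])
E
```

```text
pics
{'time_s': 0.0, 'q': [1.047197194027231, 0.383853443770333, 0.04384765532250474, 1.59957786682316, -0.01790668504243054, 1.161214779608616, -0.049932726042977854], 'dq': [-0.0003006681416532537, 0.0003496505063196363, -0.0004371055716758452, 0.00010270189121702712, -0.0007286759903042201, -0.0015110403476081833, 0.000523171430715755], 'joint_efforts': [0.0003387879860383691, -43.3462393283844, 1.0240905359387398, -24.951698184013367, 0.010528707643970847, 0.011340940254740417, 2.8230999191691808e-05], 'ee_pos': [0.2680775353489207, -0.5911010880584935, 0.22987367680859166], 'ee_rot': [0.9774181580939507, 0.2113101378718753, -0.0003504248507359591, -0.0012833796094287456], 'ft_force': [0.4925163457069637, -0.4349606860201416, -0.39166847045918335], 'moment': [-0.059495850497168774, -0.03543375858081795, 0.022035211807441054], 'finger_gap': 0.08581802991552542}
-0.0187
scene 385.33068946941626 311.6735389372763 204.07958974086995 0.015932193655349137 [[ 0.57582072  0.81749608 -0.01143039]
 [ 0.46151779 -0.33655659 -0.82081118]
 [-0.6748569   0.46736476 -0.57108524]] [-0.28318385 -
[... 725 characters left out ...]
2 -0.01147304]
 [-0.98443534  0.009736   -0.17547727]
 [ 0.17557203  0.00991804 -0.98441663]] [-0.00609173  0.52779284  1.08456926]
stand [([216, 96, 290, 238], 0.81)]
lift_pad [([221, 124, 290, 233], 0.59)]
red_spot [([373, 221, 399, 276], 0.86), ([237, 256, 285, 288], 0.83), ([230, 178, 253, 229], 0.72), ([218, 120, 290, 233], 0.3)]
carrier_grip [([373, 226, 398, 274], 0.68), ([234, 256, 287, 290], 0.62)]
carrier [([237, 256, 289, 290], 0.87), ([232, 172, 252, 229], 0.75), ([368, 222, 398, 280], 0.75)]
jack [([345, 170, 442, 208], 0.75), ([458, 159, 466, 231], 0.67)]
jack_grip [([338, 171, 444, 208], 0.66)]
saddle_top [([349, 170, 359, 183], 0.43)]
handle_pad [([400, 182, 443, 200], 0.78)]
```

```bash
python3 - <<'E'
import pickle,cv2
p=pickle.load(open("scene0.pkl","rb"));c=p["color"][:,:,::-1]
cv2.imwrite("pics/s1.png",cv2.resize(c[110:310,150:450],None,fx=2.6,fy=2.6,interpolation=cv2.INTER_CUBIC))
p=pickle.load(open("top0.pkl","rb"));c=p["color"][:,:,::-1]
cv2.imwrite("pics/t1.png",cv2.resize(c[80:300,180:480],None,fx=2.6,fy=2.6,interpolation=cv2.INTER_CUBIC))
E
```

```text
(no output)
```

View pics/top0.png

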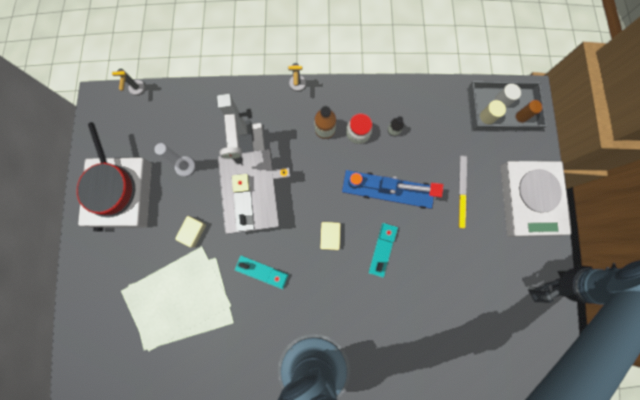

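View pics/s1.png

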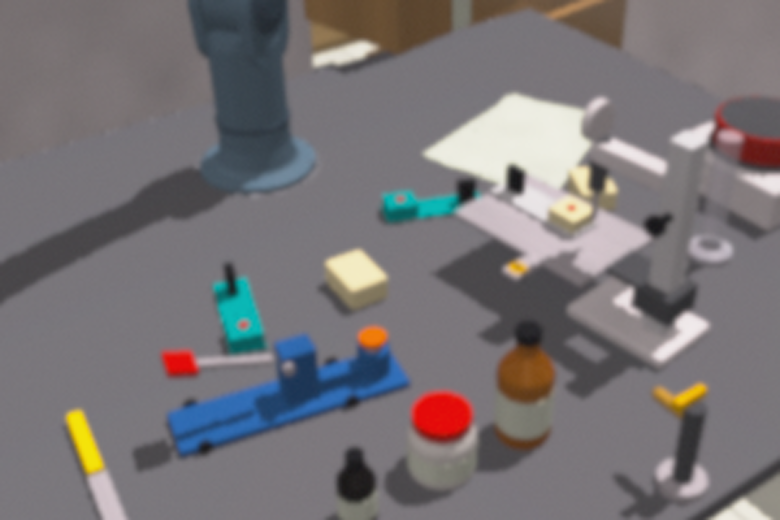

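View pics/t1.png

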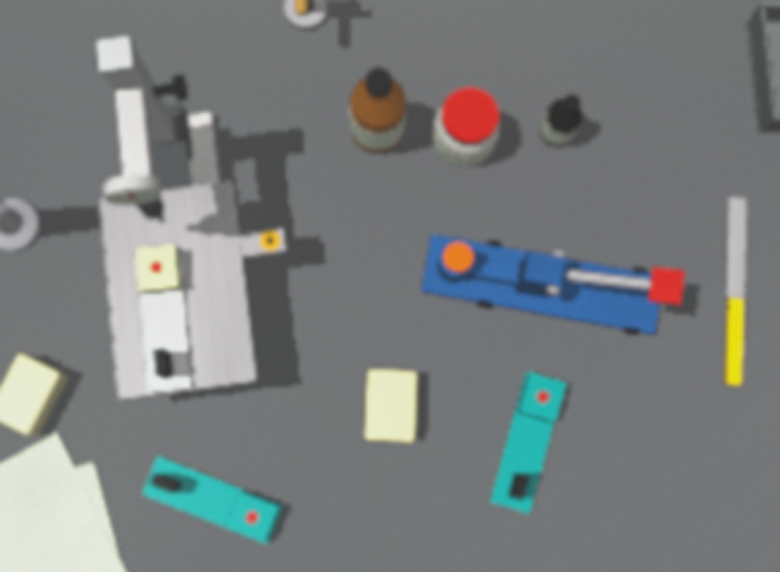

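```bash
cat > h.py <<'E'
import numpy as np, cv2, pickle
from scipy.spatial.transform import Rotation as Rot
def rays(p,uv):
    uv=np.atleast_2d(np.asarray(uv,float))
    d=np.stack([(uv[:,0]-p["cx"])/p["fx"],(uv[:,1]-p["cy"])/p["fy"]],1)
    s=d.copy()
    for _ in range(20): s=d/(1+p["k1"]*(s**2).sum(1,keepdims=True))
    return np.c_[s,np.ones(len(s))]
def extr(p,st=None):
    """returns Rwc, origin"""
    if "R" in p: return p["R"].T, -p["R"].T@p["t"]
    T=np.eye(4);T[:3,:3]=Rot.from_quat(st["ee_rot"]).as_matrix();T[:3,3]=st["ee_pos"]
    M=T@p["T_tool_cam"]; return M[:3,:3],M[:3,3]
def onplane(p,uv,z,st=None):
    R,o=extr(p,st); d=rays(p,uv)@R.T
    return o+d*((z-o[2])/d[:,2])[:,None]
def cloud(p,st=None):
    h,w=p["range_z"].shape; v,u=np.mgrid[:h,:w]
    R,o=extr(p,st); r=rays(p,np.c_[u.ravel(),v.ravel()])
    return (o+(r*p["range_z"].reshape(-1,1))@R.T).reshape(h,w,3)
def project(p,X,st=None):
    R,o=extr(p,st); c=(np.atleast_2d(X)-o)@R; s=c[:,:2]/c[:,2:]; s=s*(1+p["k1"]*(s**2).sum(1,keepdims=True))
    return s*[p["fx"],p["fy"]]+[p["cx"],p["cy"]]
def blobs(p,lo,hi,amin=4,box=None):
    m=cv2.inRange(cv2.cvtColor(p["color"],cv2.COLOR_RGB2HSV),np.array(lo),np.array(hi))
    if lo[0]==0 and hi[0]<=8: m|=cv2.inRange(cv2.cvtColor(p["color"],cv2.COLOR_RGB2HSV),np.array([172,lo[1],lo[2]]),np.array([180,hi[1],hi[2]]))
    if box: mm=np.zeros_like(m);mm[box[1]:box[3],box[0]:box[2]]=255;m&=mm
    n,l,s,c=cv2.connectedComponentsWithStats(m)
    return [(c[i].round(2),int(s[i,4]),s[i,:4].tolist()) for i in range(1,n) if s[i,4]>=amin],l,m
E
python3 - <<'E'
from h import *
p=pickle.load(open("top0.pkl","rb"))
for nm,lo,hi,z,box in [("red",(0,120,90),(6,255,255),.118,(200,150,300,240)),("yellow",(15,120,120),(30,255,255),.09,(270,160,300,190)),("saddle",(5,150,150),(18,255,255),.07,(330,160,380,200)),("paddle",(0,150,120),(5,255,255),.115,(400,170,460,210)),("redlid",(0,150,120),(5,255,255),.085,(340,100,380,145))]:
    for c,a,b in blobs(p,lo,hi,2,box)[0]: print(nm,c,a,b,onplane(p,c,z)[0].round(4))
C=cloud(p)
# table top cloud
m=(abs(C[...,2]-.09)<.012); box=np.zeros_like(m);box[140:240,205:300]=1
m&=box.astype(bool)
pts=C[m]; print(m.sum(), np.median(pts[:,2]))
# grid dump of heights
print((C[100:240:6,205:300:5,2]*1000).astype(int))
E
```

```text
red [239.6 182.2] 5 [239, 181, 2, 3] [0.5605 0.2121 0.118 ]
yellow [283.35 171.92] 40 [280, 169, 7, 7] [0.5971 0.0857 0.09  ]
saddle [355.95 178.46] 87 [351, 174, 11, 10] [ 0.579  -0.1357  0.07  ]
paddle [436.19 189.61] 154 [430, 183, 13, 14] [ 0.533  -0.3671  0.115 ]
redlid [360.59 123.93] 346 [351, 114, 21, 21] [ 0.7502 -0.1539  0.085 ]
3894 0.09094458383198967
[[   1    0    2  304  303  302    0    3    1    0    0   -3    0    5
    -4   -1    5    1    1]
 [   0    0    0  303  301  295  250    1    0    4    0    1    2    0
     0    0    1    0   -2]
 [  -3    1    0    0  265  264  251   -4  203  206    0    1   -2    2
     0   -1    2   -1   -3]
 [  -3    0   -3   -1  252  253  249  191    1  198    4    0    0    0
     0   -2    0    1    0]
 [   0    0   -3    0  248  252  254  176   93   85   17   15    1    3
     0    0    3   -1    0]
 [   0   -3    0   -1    0  255  252  136  109   92   17   19    1    1
     3    2    0    1    2]
 [  -1    1    3    0    0  251  252   88   92   89   18   18    0   -4
    -1    0 1160    3    1]
 [  -2   -3    1    0    1  253  2
[... 966 characters left out ...]
 [   5    2    1    0   88   90   95   94   97   98   90   91   87   93
    88    1   -1    0    4]
 [   0   -1    5    0   90   93   93   95   98   94   90   91   92   88
    91    1    0    2    0]
 [  -4    1    0    3   89   90   98  136   97   94   90   89   93   86
    90    2   -1    0    3]
 [  -1    4    0    1 1160   88   91  137  113   97   92   94   89   90
    89    2   -1   -1   -5]
 [   8    0    0    3   91   91   92   99   97   99   91   89   93   87
    90    1    1    0    2]
 [  -2    2    0    0   -1   93   87    2   -2    1    1    1    3    0
     0   -1    1   -3    3]
 [   1    0    1    0    3   -2    2    2    2    1    0    4    4   -1
     1    0    0    2    0]]
```

```bash
python3 - <<'E'
from h import *
p=pickle.load(open("top0.pkl","rb"))
C=cloud(p); Z=C[...,2]
def comp(zlo,zhi,box):
    m=((Z>zlo)&(Z<zhi)).astype(np.uint8); k=np.zeros_like(m);k[box[1]:box[3],box[0]:box[2]]=1
    m&=k; n,l,s,c=cv2.connectedComponentsWithStats(m); i=1+np.argmax(s[1:,4]); return (l==i)
for nm,a in [("coltop",(.285,.32,(205,90,240,125))),("table",(.08,.105,(205,140,300,240))),("griptop",(.12,.15,(230,205,256,230))),("block",(.109,.128,(228,160,256,200))),("carrierall",(.0945,.15,(228,160,258,240))),("jackgrip",(.08,.1,(370,170,400,200))),("dial",(.255,.32,(212,140,245,165)))]:
    m=comp(*a); z=np.median(Z[m]); 
    v,u=np.nonzero(m)
    zz={"coltop":.303,"table":.09,"griptop":.136,"block":.118,"carrierall":.096,"jackgrip":.09,"dial":.29}[nm]
    w=onplane(p,np.c_[u,v],zz)[:,:2]
    r=cv2.minAreaRect((w*1000).astype(np.float32))
    print(nm,m.sum(),round(float(z),4),"mean",w.mean(0).round(4),"rect",np.round(r[0],1),np.round(r[1],1),round(r[2],2))
E
```

```text
coltop 210 0.3026 mean [0.7312 0.2172] rect [731.2 217. ] [42.4 36.6] 10.0
table 3901 0.091 mean [0.544  0.1855] rect [565.8 170.3] [282.3 210.5] 7.38
griptop 64 0.1356 mean [0.4492 0.1995] rect [449.2 199.5] [29.1 14.4] 1.44
block 277 0.1184 mean [0.5591 0.2116] rect [559.  211.7] [52.3 47.7] 6.55
carrierall 870 0.099 mean [0.5089 0.2079] rect [507.8 208.2] [171.4  53.4] 6.04
jackgrip 193 0.0898 mean [ 0.5592 -0.2336] rect [ 560.  -233.1] [44.8 49.8] 76.64
dial 221 0.2928 mean [0.5998 0.1992] rect [601.5 199.1] [34.2 53.3] 1.85
```

```bash
cat >> h.py <<'E'
def plan(st,target,yaw_deg):
    """tool-frame shift mm, turn deg to reach target TCP with tool x at yaw (mod 180)"""
    R=Rot.from_quat(st["ee_rot"]).as_matrix()
    d=R.T@(np.asarray(target)-st["ee_pos"])*1000
    cur=np.degrees(np.arctan2(R[1,0],R[0,0])); t=cur-yaw_deg; t=(t+90)%180-90
    return d.round(1),round(t,2),round(cur,2)
E
python3 - <<'E'
from h import *
from bench import ctrl
p=ctrl.camera("wrist"); print(p["T_tool_cam"].round(4),p["fx"],p["k1"])
s=ctrl.state()
print(Rot.from_quat(s["ee_rot"]).as_matrix().round(3))
print(plan(s,[.43,.2,.30],7))
t=pickle.load(open("top0.pkl","rb")); C=cloud(t)
for nm,(u,v,z) in dict(amber=(326,117,.16),block_a=(331,236,.038),block_b=(190,232,.038),tub=(360,124,.085),tq=(384,250,.0)).items(): print(nm,onplane(t,(u,v),z)[0].round(3))
E
```

```text
[[-0.000e+00 -9.457e-01 -3.251e-01  8.320e-02]
 [ 1.000e+00  2.000e-04 -6.000e-04  1.000e-03]
 [ 7.000e-04 -3.251e-01  9.457e-01 -1.424e-01]
 [ 0.000e+00  0.000e+00  0.000e+00  1.000e+00]] 322.4881856112321 -0.043572385771251616
[[ 0.911  0.413  0.   ]
 [ 0.413 -0.911 -0.   ]
 [ 0.     0.    -1.   ]]
(array([ 474.3, -654.5,  -68.7]), np.float64(17.4), np.float64(24.4))
amber [ 0.743 -0.044  0.16 ]
block_a [ 0.406 -0.057  0.038]
block_b [0.421 0.383 0.038]
tub [ 0.75  -0.152  0.085]
tq [ 0.362 -0.226  0.   ]
```

```bash
python3 - <<'E'
from h import *
from bench import ctrl
s=ctrl.state()
for T in ([.42,-.2,.33],[.46,.16,.34]): print(plan(s,T,7))
E
```

```text
(array([ 299.9, -294.3,  -98.7]), np.float64(17.4), np.float64(24.4))
(array([ 485. , -605.7, -108.7]), np.float64(17.4), np.float64(24.4))
```

Request:
send_rows([
  [30,-29,-10,1.7],
  [60,-58,-20,3.4],
  [90,-87,-30,5],
  [120,-116,-40,7],
  [150,-146,-50,9],
  [180,-175,-60,10.5],
  [210,-204,-70,12],
  [240,-235,-80,14],
  [270,-265,-90,16],
  [300,-294,-99,17.4],
])

```text
time_s: 1.88
ee_pos: [0.4152, -0.212, 0.328]
ee_rot: [0.998, 0.06, 0.0, 0.0]
ft_force: [1.2, -0.6, 0.4]
finger_gap: 0.085
```

```bash
python3 - <<'E'
from h import *
from bench import ctrl
s=ctrl.state();print(s["time_s"],s["ee_pos"],s["q"],plan(s,[.46,.16,.34],7))
E
```

```text
1.8833 [ 0.41521745 -0.21198288  0.32799922] [ 0.6206234  -0.03707331 -0.23007568  1.88712809 -0.00830505  1.2893167
 -1.05746548] (array([  89.1, -363.9,  -12.3]), np.float64(-0.11), np.float64(6.89))
```

Request:
send_rows([
  [9,-36,-1,0],
  [18,-72,-2,0],
  [27,-108,-4,0],
  [36,-144,-5,0],
  [45,-180,-6,0],
  [54,-216,-8,0],
  [63,-254,-9,0],
  [72,-290,-10,0],
  [80,-330,-12,0],
  [89,-364,-12,0],
])

```text
time_s: 2.72
ee_pos: [0.4586, 0.1612, 0.34]
ee_rot: [0.998, 0.062, 0.001, -0.0]
ft_force: [0.2, -0.2, 0.3]
finger_gap: 0.0856
```

```bash
cat > look.py <<'E'
from h import *
from bench import ctrl
import sys
def look(n,nm="wrist"):
    s=ctrl.state(); p=ctrl.camera(nm); pickle.dump((p,s),open(f"{n}.pkl","wb")); cv2.imwrite(f"pics/{n}.png",p["color"][:,:,::-1]); return p,s
if __name__=="__main__":
    p,s=look(sys.argv[1],*(sys.argv[2:3])); print(s["time_s"],s["ee_pos"].round(4) if hasattr(s["ee_pos"],"round") else s["ee_pos"],s["ft_force"])
E
python3 look.py w1
```

```text
2.7167 [0.4586 0.1612 0.34  ] [ 0.23172034 -0.18410773  0.26015765]
```

View pics/w1.png

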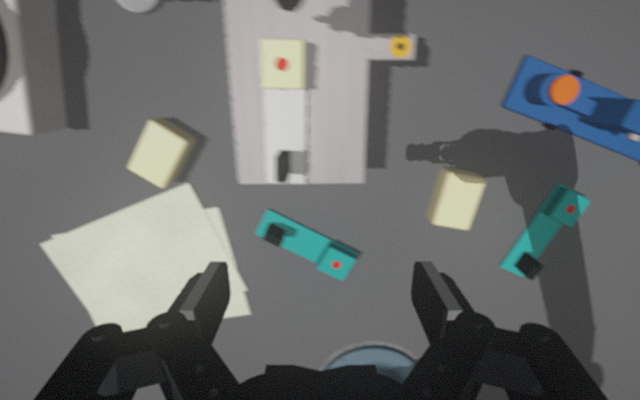

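```bash
python3 - <<'E'
from h import *
p,s=pickle.load(open("w1.pkl","rb"))
def one(nm,lo,hi,z,box):
    for c,a,b in blobs(p,lo,hi,6,box)[0]: print(nm,c,a,b,onplane(p,c,z,s)[0].round(4))
one("spot",(0,120,90),(6,255,255),.118,(250,30,320,100))
one("yellow",(12,120,120),(32,255,255),.09,(380,25,420,65))
one("saddle",(5,150,150),(20,255,255),.07,(540,60,600,115))
C=cloud(p,s);Z=C[...,2]
print((Z[0:200:8,215:385:10]*1000).astype(int))
def rect(nm,zlo,zhi,zz,box):
    m=((Z>zlo)&(Z<zhi)).astype(np.uint8); k=np.zeros_like(m);k[box[1]:box[3],box[0]:box[2]]=1
    m&=k; n,l,st,c=cv2.connectedComponentsWithStats(m); i=1+np.argmax(st[1:,4]); v,u=np.nonzero(l==i)
    w=onplane(p,np.c_[u,v],zz,s)[:,:2]; r=cv2.minAreaRect((w*1000).astype(np.float32)); print(nm,len(u),np.median(Z[l==i]).round(4),"mean",w.mean(0).round(4),np.round(r[0],1),np.round(r[1],1),round(r[2],2))
rect("block",.11,.126,.118,(240,25,330,100))
rect("grip",.126,.15,.136,(265,140,300,190))
rect("carrier",.0935,.15,.096,(240,25,330,190))
# table edges by depth: per row leftmost, rightmost
L=[];Rr=[];
for v in range(70,175):
    row=np.nonzero((Z[v,200:385]>.08))[0]+200
    L.append((row[0]-.5,v)); Rr.append((row[-1]+.5,v))
B=[]
for u in range(245,360):
    col=np.nonzero(Z[120:200,u]>.08)[0]+120; B.append((u,col[-1]+.5))
for nm,e in [("L",L),("R",Rr),("B",B)]:
    w=onplane(p,e,.09,s)[:,:2]
    vx,vy,x,y=cv2.fitLine((w*1000).astype(np.float32),cv2.DIST_HUBER,0,.01,.01).ravel(); print(nm,vx,vy,x,y,np.degrees(np.arctan2(vy,vx)))
E
```

```text
spot [281.43  63.51] 53 [278, 59, 7, 10] [0.5614 0.2145 0.118 ]
yellow [399.83  45.81] 278 [392, 36, 17, 21] [0.5981 0.0881 0.09  ]
saddle [563.29  89.24] 543 [550, 76, 27, 28] [ 0.5812 -0.1296  0.07  ]
[[  0   0  90  89  89  89  89 219 215 194  89  88  90  89  89  90   0]
 [  0  -1  89  89  89  89  89 188 194  88  89  89  90  90  88  89   0]
 [  1   0  89  90  90  90  89  88  90  89  89  89  90  88  90  90   1]
 [ -2   1  88  89  89  89  91  88  89  89  89  88  90  90  90  89   0]
 [  0  -1  88  89  88  89  90  88  89  89  91  88  90  89  90  90   0]
 [  0   0  88  88  90 116 116 116 117 116  90  89  90  89  89  90  90]
 [ -2   0  90  88  90 118 117 117 116 116  88  89  88  92  88  90  87]
 [  0   0  89  89  90 118 117 118 117 115  89  88  90  90  89  88  89]
 [  1  -1  88  89  89 117 118 118 118 117  88  89  90  89  89  88   0]
 [  0   0  89  90  87 116 118 118 117 118  90  90  89  90  91  91   0]
 [  0   0  89  90  90 117 119 118 118 118  91  88  90  89  89  90   1]
 [  0   0  90  89  89 117 117 116 117 118  90  90  89  89  90  89   0]
 [  1   1  89  90  87  90  96  95  95  95  90
[... 547 characters left out ...]
0  95 136  95  95  89  88  89  89  90  90   0]
 [  0   1   0  90  90  90  96 136  94  95  88  89  89  90  90  89   1]
 [  0   0   1  89  90  90  97 134  97  95  89  89  90  90  90  90  -1]
 [  0   0   0  90  90  89  89  89  95  95  89  90  88  88  88   0   0]
 [  0   0   0   0   0   0   0   0   0   0   0   1   0   2   1   0   0]]
block 2152 0.1177 mean [0.5611 0.2106] [560.4 210.6] [48.6 46.7] 6.81
grip 366 0.1357 mean [0.4526 0.1992] [452.4 199.5] [31.7 14.3] 5.43
carrier 6234 0.0968 mean [0.5116 0.206 ] [505.7 205.6] [164.6  51.5] 6.5
L 0.99230725 0.12379938 490.76227 266.84134 7.111427
R 0.9912307 0.13214274 509.33624 108.21377 7.59343
B 0.12314425 -0.9923888 426.33752 156.87161 -82.92639
```

```bash
python3 - <<'E'
from h import *
p,s=pickle.load(open("w1.pkl","rb"))
c=p["color"][:,:,::-1]
a=cv2.resize(c[30:100,245:325],None,fx=7,fy=7,interpolation=cv2.INTER_NEAREST)
cv2.imwrite("pics/z1.png",a)
b=cv2.resize(c[20:70,360:430],None,fx=7,fy=7,interpolation=cv2.INTER_NEAREST)
cv2.imwrite("pics/z2.png",b)
E
```

```text
(no output)
```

View pics/z1.png

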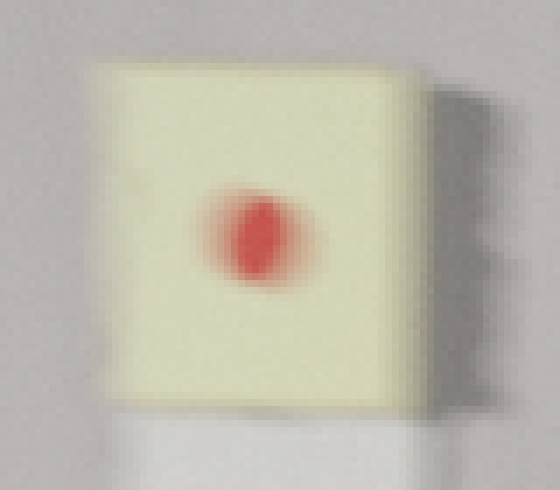

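View pics/z2.png

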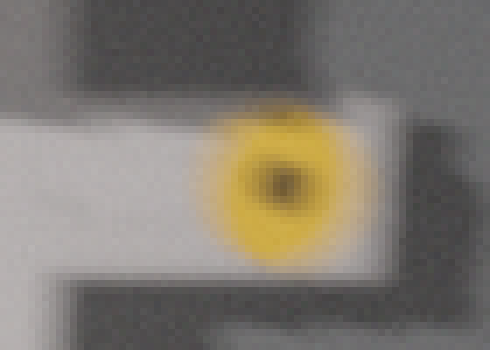

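Request:
send_rows([
  [0,0,0,0],
  [0,0,0,0],
  [0,0,0,0],
  [0,0,0,0],
  [0,0,0,0],
])

```text
time_s: 3.18
ee_pos: [0.4592, 0.1564, 0.3389]
ee_rot: [0.998, 0.059, -0.0, 0.0]
ft_force: [0.3, 0.9, -0.4]
finger_gap: 0.0852
```

```bash
cat > meas.py <<'E'
from h import *
import sys
p,s=pickle.load(open(sys.argv[1]+".pkl","rb"))
def one(nm,lo,hi,z,box):
    for c,a,b in blobs(p,lo,hi,15,box)[0]: print(nm,c,a,b,onplane(p,c,z,s)[0].round(4))
one("spot",(0,80,90),(7,255,255),.118,(250,30,320,100))
one("yellow",(12,90,60),(34,255,255),.09,(380,25,420,65))
one("saddle",(5,150,150),(20,255,255),.07,(540,60,600,115))
C=cloud(p,s);Z=C[...,2]
def rect(nm,zlo,zhi,zz,box):
    m=((Z>zlo)&(Z<zhi)).astype(np.uint8); k=np.zeros_like(m);k[box[1]:box[3],box[0]:box[2]]=1
    m&=k; n,l,st,c=cv2.connectedComponentsWithStats(m); i=1+np.argmax(st[1:,4]); v,u=np.nonzero(l==i)
    w=onplane(p,np.c_[u,v],zz,s)[:,:2]; r=cv2.minAreaRect((w*1000).astype(np.float32)); print(nm,len(u),np.median(Z[l==i]).round(4),"mean",w.mean(0).round(4),np.round(r[0],1),np.round(r[1],1),round(r[2],2))
rect("block",.11,.126,.118,(240,25,330,100))
rect("grip",.126,.15,.136,(265,140,300,190))
rect("carrier",.0935,.15,.096,(240,25,330,190))
L=[];Rr=[];
for v in range(70,175):
    row=np.nonzero((Z[v,200:385]>.08))[0]+200
    L.append((row[0]-.5,v)); Rr.append((row[-1]+.5,v))
B=[]
for u in range(245,360):
    col=np.nonzero(Z[120:200,u]>.08)[0]+120; B.append((u,col[-1]+.5))
for nm,e in [("L",L),("R",Rr),("B",B)]:
    w=onplane(p,e,.09,s)[:,:2]
    vx,vy,x,y=cv2.fitLine((w*1000).astype(np.float32),cv2.DIST_HUBER,0,.01,.01).ravel(); 
    a=np.radians(7.2); print(nm,round(float(x),1),round(float(y),1),np.degrees(np.arctan2(vy,vx)).round(2),"d,n",round(x*np.cos(a)+y*np.sin(a),1),round(-x*np.sin(a)+y*np.cos(a),1))
E
python3 look.py w2; python3 meas.py w2
```

```text
3.1833 [0.4592 0.1564 0.3389] [ 0.33026778  0.8617394  -0.3589907 ]
spot [279.18  64.34] 118 [274, 59, 12, 12] [0.5607 0.211  0.118 ]
yellow [398.04  45.73] 364 [388, 35, 21, 23] [0.5975 0.0845 0.09  ]
saddle [563.13  88.35] 594 [550, 75, 27, 29] [ 0.5808 -0.1341  0.07  ]
block 2160 0.1178 mean [0.561  0.2105] [560.7 210.9] [49.5 45.8] 5.81
grip 356 0.1358 mean [0.4523 0.1992] [452.4 199.7] [31.7 14.2] 4.88
carrier 6292 0.0968 mean [0.5118 0.206 ] [505.9 206.2] [165.1  51.9] 5.95
L 503.1 268.4 7.14 d,n 532.8 203.2
R 510.3 108.2 7.52 d,n 519.8 43.4
B 423.6 181.6 -82.46 d,n 443.0 127.1
```

View pics/w2.png

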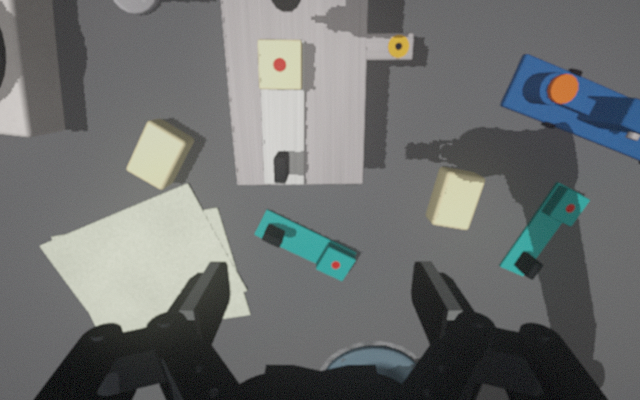

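```bash
python3 - <<'E'
from h import *
from bench import ctrl
s=ctrl.state(); print(s["time_s"],s["ee_pos"])
for z in (.165,.104): print(plan(s,[.4524,.1996,z],6))
E
```

```text
3.2333 [0.45918985 0.15666602 0.33899951]
(array([ -1.6, -43.5, 174. ]), np.float64(0.82), np.float64(6.82))
(array([ -1.6, -43.5, 235. ]), np.float64(0.82), np.float64(6.82))
```

Request:
send_rows([
  [0,-15,25,0.3],
  [-1,-30,60,0.5],
  [-1.6,-43.5,95,0.8],
  [-1.6,-43.5,130,0.8],
  [-1.6,-43.5,155,0.8],
  [-1.6,-43.5,170,0.8],
  [-1.6,-43.5,170,0.8],
  [-1.6,-43.5,170,0.8],
], jaw=50)

```text
time_s: 3.9
ee_pos: [0.4517, 0.2004, 0.1685]
ee_rot: [0.999, 0.054, -0.001, 0.0]
ft_force: [-0.2, 0.2, 0.4]
finger_gap: 0.0429
```

```bash
python3 look.py w3;  python3 - <<'E'
from h import *
from bench import ctrl
s=ctrl.state(); print(s["time_s"],s["ee_pos"])
for z in (.104,): print(plan(s,[.4524,.1996,z],6))
E
```

```text
3.9 [0.4517 0.2004 0.1685] [-0.20168575  0.15145408  0.37685078]
3.95 [0.45283564 0.20107895 0.16984309]
(array([-0.7,  1.4, 65.8]), np.float64(0.13), np.float64(6.13))
```

View pics/w3.png

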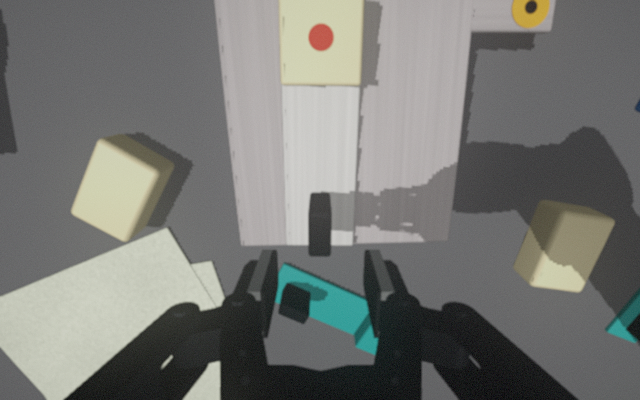

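Request:
send_rows([
  [-0.5,1,15,0],
  [-0.5,1,30,0],
  [-0.5,1,45,0],
  [-0.5,1,58,0],
  [-0.5,1,65,0],
  [-0.5,1,65,0],
  [-0.5,1,65,0],
])

```text
time_s: 4.53
ee_pos: [0.4522, 0.2004, 0.1046]
ee_rot: [0.999, 0.054, 0.0, -0.0]
ft_force: [-0.0, 0.1, 0.1]
finger_gap: 0.0423
```

Request:
send_rows([
  [0,0,0,0],
  [0,0,0,0],
  [0,0,0,0],
  [0,0,0,0],
  [0,0,0,0],
  [0,0,0,0],
], jaw=0)

```text
time_s: 5.03
ee_pos: [0.4525, 0.2006, 0.1052]
ee_rot: [0.999, 0.054, 0.001, -0.0]
ft_force: [-1.5, 0.3, 5.7]
finger_gap: 0.0135
```

```bash
python3 look.py w4;  python3 - <<'E'
from h import *
from bench import ctrl
p,s=pickle.load(open("w4.pkl","rb"))
for c,a,b in blobs(p,(0,80,90),(7,255,255),15,(200,0,500,150))[0]: print(c,a,onplane(p,c,.118,s)[0].round(4))
for c,a,b in blobs(p,(12,90,60),(34,255,255),40,(450,0,639,150))[0]: print("y",c,a,b,onplane(p,c,.09,s)[0].round(4))
E
```

```text
5.0333 [0.4525 0.2006 0.1052] [-1.53490247  0.25851315  5.72284204]
[321.25  15.53] 1086 [0.5606 0.211  0.118 ]
y [611.2    3.22] 232 [594, 0, 36, 9] [0.5881 0.0828 0.09  ]
```

View pics/w4.png

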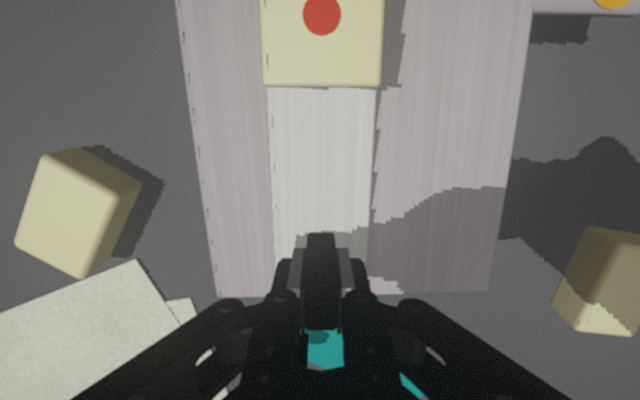

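Request:
send_rows([
  [5,1.4,-0.7,0],
  [12,3.4,-0.7,0],
  [20,5.6,-0.7,0],
  [28,7.9,-0.7,0],
  [36,10.2,-0.7,0],
  [43,12.1,-0.7,0],
  [48,13.5,-0.7,0],
  [50.7,14.3,-0.7,0],
  [50.7,14.3,-0.7,0],
  [50.7,14.3,-0.7,0],
])

```text
time_s: 5.92
ee_pos: [0.5035, 0.1924, 0.1052]
ee_rot: [0.999, 0.055, -0.0, -0.0]
ft_force: [-3.1, 1.7, 5.1]
finger_gap: 0.013
```

Request:
send_rows([
  [0,0,0,0],
  [0,0,0,0],
  [0,0,0,0],
])

```text
time_s: 6.17
ee_pos: [0.5035, 0.1924, 0.1052]
ee_rot: [0.999, 0.055, 0.0, -0.0]
ft_force: [-2.8, 1.3, 5.4]
finger_gap: 0.0133
```

```bash
python3 look.py w5; python3 look.py s5 scene; python3 look.py t5 top; python3 - <<'E'
from h import *
p,s=pickle.load(open("s5.pkl","rb"))
c=p["color"][:,:,::-1]
cv2.imwrite("pics/s5z.png",cv2.resize(c[130:260,280:440],None,fx=4.5,fy=4.5,interpolation=cv2.INTER_CUBIC))
p,s=pickle.load(open("t5.pkl","rb"))
c=p["color"][:,:,::-1]
cv2.imwrite("pics/t5z.png",cv2.resize(c[90:250,200:320],None,fx=3.6,fy=3.6,interpolation=cv2.INTER_CUBIC))
E
```

```text
6.1667 [0.5035 0.1924 0.1052] [-2.83453796  1.28093482  5.43571964]
6.2167 [0.5035 0.1924 0.1052] [-2.59921493  1.17388057  4.68695261]
6.2667 [0.5035 0.1924 0.1052] [-2.63287144  1.00821472  4.84421136]
```

View pics/w5.png

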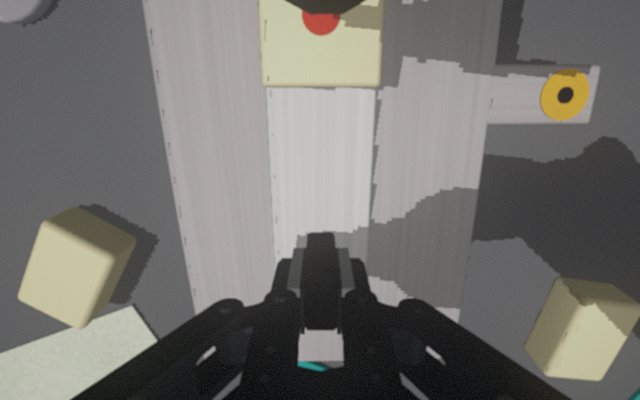

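View pics/s5z.png

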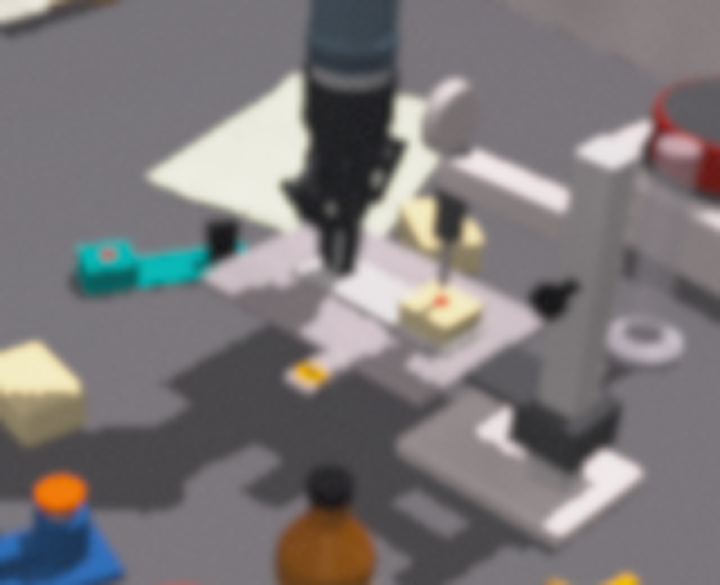

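View pics/t5z.png

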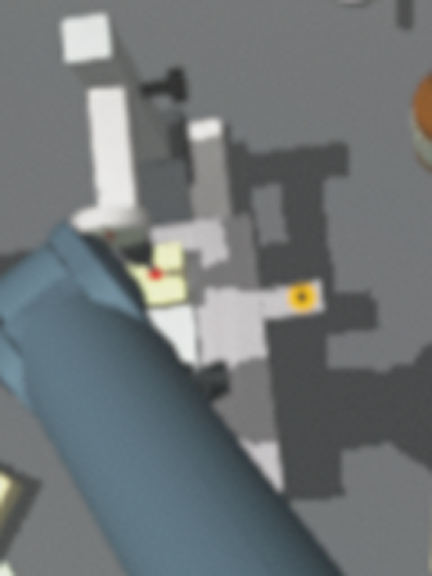

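```bash
python3 - <<'E'
from h import *
p,s=pickle.load(open("w5.pkl","rb"))
for c,a,b in blobs(p,(12,90,20),(34,255,255),40,(520,40,620,150))[0]:
    m=np.zeros((400,640),np.uint8)
    print("y",c,a,b,onplane(p,[b[0]+b[2]/2-.5,b[1]+b[3]/2-.5],.09,s)[0].round(4),onplane(p,c,.09,s)[0].round(4))
q,t=pickle.load(open("w4.pkl","rb"))
# block near edge compare
for (P,S) in((q,t),(p,s)):
    C=cloud(P,S);Z=C[...,2]; m=(Z>.112)&(Z<.125); m[:, :240]=0; m[:,400:]=0; m[150:]=0
    v=[np.nonzero(m[:,u])[0][-1] for u in range(275,370)]; u=[np.nonzero(m[r])[0][[0,-1]] for r in range(45,80)]; print(np.median(v),np.median(u,0), onplane(P,[[322,np.median(v)]],.118,S)[0])
# scene camera: spot vs needle
p,s=pickle.load(open("s5.pkl","rb"))
for c,a,b in blobs(p,(0,80,60),(8,255,255),2,(370,190,385,202))[0]: print("scene",c,a,onplane(p,c,.118)[0].round(4))
print(project(p,[[.6125,.2022,.118],[.6125,.2022,.13],[.6125,.2022,.178]]).round(1))
p,s=pickle.load(open("t5.pkl","rb"))
for c,a,b in blobs(p,(12,90,60),(34,255,255),10,(270,160,300,190))[0]: print("top y",c,onplane(p,c,.09)[0])
E
```

```text
y [564.28  94.08] 1813 [540, 69, 49, 52] [0.5976 0.0844 0.09  ] [0.5978 0.0844 0.09  ]
86.0 [261. 381.] [0.5364236  0.20808844 0.118     ]
86.0 [261. 380.] [0.58736111 0.19992443 0.118     ]
[[377.7 196. ]
 [378.  193.1]
 [379.2 181.4]]
top y [283.38 171.86] [0.59725314 0.08557739 0.09      ]
```

Request:
send_rows([
  [1,0.7,0,0],
  [1,0.7,0,0],
  [1,0.7,0,0],
])

```text
time_s: 6.57
ee_pos: [0.5037, 0.1923, 0.1052]
ee_rot: [0.998, 0.055, -0.001, -0.001]
ft_force: [-4.9, 1.0, 7.2]
finger_gap: 0.013
```

Request:
send_rows([
  [0,0,0,0],
  [0,0,0,0],
  [0,0,0,0],
  [0,0,0,0],
], jaw=50)

```text
time_s: 6.9
ee_pos: [0.5049, 0.1901, 0.1043]
ee_rot: [0.999, 0.054, -0.0, 0.0]
ft_force: [-0.6, 0.1, -1.3]
finger_gap: 0.0432
```

```bash
python3 look.py w6; python3 - <<'E'
from h import *
p,s=pickle.load(open("w6.pkl","rb"))
C=cloud(p,s);Z=C[...,2]; m=(Z>.112)&(Z<.125); m[:, :240]=0; m[:,400:]=0; m[150:]=0
v=[np.nonzero(m[:,u])[0][-1] for u in range(275,370)]; u=[np.nonzero(m[r])[0][[0,-1]] for r in range(45,80)]; print(np.median(v),np.median(u,0), onplane(p,[[322,np.median(v)]],.118,s)[0])
E
```

```text
6.9 [0.5049 0.1901 0.1043] [-0.6183577   0.08175314 -1.29403383]
88.0 [254. 374.] [0.58806517 0.19739946 0.118     ]
```

View pics/w6.png

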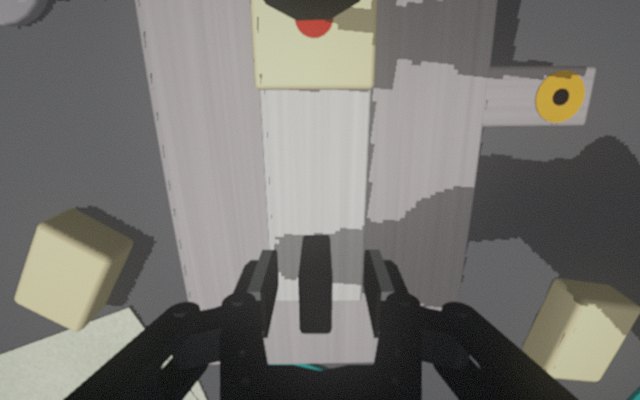

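```bash
python3 - <<'E'
from h import *
p,s=pickle.load(open("w6.pkl","rb"));q,t=pickle.load(open("w5.pkl","rb"))
e6=onplane(p,[[314,88]],.118,s)[0];e5=onplane(q,[[320.5,86]],.118,t)[0];print(e6,e5,"spot",e6+np.r_[.0251*np.cos(.106),.0251*np.sin(.106),0])
for c,a,b in blobs(p,(12,90,20),(34,255,255),40,(520,40,620,150))[0]: print(onplane(p,c,.09,s)[0].round(4))
for a in ((.505,.1905,.19),): print(plan(s,a,6))
E
```

```text
[0.58774109 0.20041787 0.118     ] [0.58729874 0.20049319 0.118     ] spot [0.61270021 0.20307349 0.118     ]
[0.5979 0.0844 0.09  ]
(array([  0.1,  -0.4, -85.7]), np.float64(0.14), np.float64(6.14))
```

Request:
send_rows([
  [0,0,-15,0],
  [0,0,-40,0],
  [0,0,-75,0],
  [0,20,-110,0],
  [0,50,-130,0],
  [0,85,-150,0],
  [0,125,-160,0],
  [0,165,-160,0],
  [0,200,-160,0],
  [0,200,-160,0],
])

```text
time_s: 7.78
ee_pos: [0.5269, -0.0195, 0.2646]
ee_rot: [0.999, 0.046, 0.0, 0.003]
ft_force: [0.5, -1.3, -1.1]
finger_gap: 0.0425
```

```bash
python3 - <<'E'
from h import *
from bench import ctrl
s=ctrl.state(); print(s["time_s"],s["ee_pos"],s["q"],plan(s,[.552,-.25,.27],78.3))
E
```

```text
7.7833 [ 0.52690408 -0.01951077  0.26463102] [ 0.47673955  0.16329491 -0.56990813  1.83053773  0.10155119  1.17522991
 -1.60421273] (array([  3.6, 231.9,  -4. ]), np.float64(-72.97), np.float64(5.33))
```

Request:
send_rows([
  [0,25,0,-7],
  [0,50,0,-14],
  [1,75,0,-21],
  [1,100,0,-28],
  [2,130,-1,-35],
  [2,155,-2,-42],
  [3,180,-2,-49],
  [3,205,-3,-56],
  [3,220,-3,-63],
  [3,231,-4,-70],
], jaw=75)

```text
time_s: 8.62
ee_pos: [0.5535, -0.2405, 0.2679]
ee_rot: [0.786, 0.618, -0.001, -0.0]
ft_force: [0.3, -0.1, 0.6]
finger_gap: 0.0643
```

Request:
send_rows([
  [0,0,0,-3],
  [0,0,0,-3],
  [0,0,0,-3],
  [0,0,0,-3],
])

```text
time_s: 8.95
ee_pos: [0.5542, -0.2364, 0.2686]
ee_rot: [0.771, 0.637, 0.0, -0.0]
ft_force: [0.2, 1.0, 0.9]
finger_gap: 0.0641
```

```bash
python3 look.py w7; python3 - <<'E'
from h import *
p,s=pickle.load(open("w7.pkl","rb"))
print(s["q"])
for c,a,b in blobs(p,(5,150,60),(20,255,255),40)[0]: print("sad",c,a,b,onplane(p,c,.07,s)[0].round(4))
C=cloud(p,s);Z=C[...,2]
m=((Z>.08)&(Z<.098)).astype(np.uint8); n,l,st,c=cv2.connectedComponentsWithStats(m)
for i in range(1,n):
    if st[i,4]>150:
        v,u=np.nonzero(l==i); w=onplane(p,np.c_[u,v],.09,s)[:,:2]*1000; print(c[i],st[i],w.mean(0).round(1),[np.round(x,1) for x in cv2.minAreaRect(w.astype(np.float32))])
E
```

```text
8.95 [ 0.5542 -0.2364  0.2686] [0.20694816 1.02341018 0.94123295]
[ 8.13838595e-01  3.21080938e-01 -5.83991006e-01  1.65040119e+00
  1.85489834e-01  1.22647434e+00  1.64436889e-03]
sad [328.11  66.36] 950 [312, 49, 33, 36] [ 0.5809 -0.1363  0.07  ]
[509.4142986   50.47654488] [ 473   12   74   78 4434] [ 748.8 -153.8] [array([ 748.6, -154.5]), array([66.9, 69. ]), np.float64(80.9)]
[327.18323952 168.84865541] [ 304  147   47   43 1599] [ 561.7 -233.6] [array([ 561.7, -233. ]), array([43.9, 47.8]), np.float64(79.2)]
[516.86315789 168.99473684] [509 160  22  23 190] [ 755.  -269.9] [array([ 755.4, -271.3]), array([21.8, 19. ]), np.float64(62.6)]
[327.03041145 220.02862254] [322 194  11  56 559] [ 551.3 -289.2] [array([ 550.9, -291.6]), array([64.4, 11.1]), np.float64(79.3)]
```

View pics/w7.png

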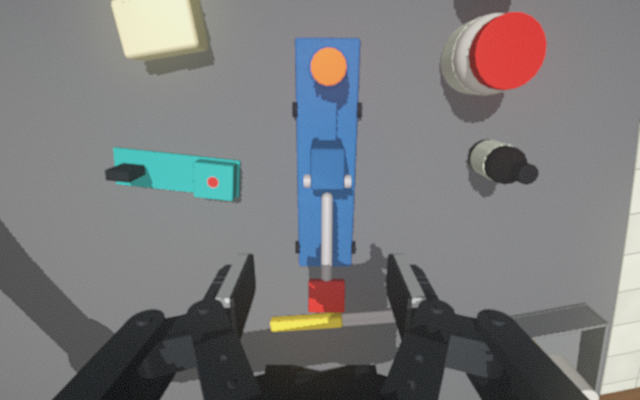

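```bash
python3 - <<'E'
from h import *
from bench import ctrl
s=ctrl.state(); print(s["time_s"],s["ee_pos"],plan(s,[.5622,-.2345,.051],79.2))
E
```

```text
9.0 [ 0.55429688 -0.23627028  0.26866395] (array([  3.2,   7.5, 217.7]), np.float64(0.02), np.float64(79.22))
```

Request:
send_rows([
  [3,7.5,20,0],
  [3,7.5,50,0],
  [3,7.5,85,0],
  [3,7.5,120,0],
  [3,7.5,150,0],
  [3,7.5,170,0],
  [3,7.5,190,0],
  [3,7.5,205,0],
  [3,7.5,215,0],
  [3,7.5,217,0],
])

```text
time_s: 9.83
ee_pos: [0.5609, -0.2349, 0.0499]
ee_rot: [0.77, 0.638, -0.001, -0.001]
ft_force: [-0.6, 0.0, -0.3]
finger_gap: 0.0638
```

```bash
python3 look.py w8
```

```text
9.8333 [ 0.5609 -0.2349  0.0499] [-0.64636955  0.00537429 -0.27134729]
```

View pics/w8.png

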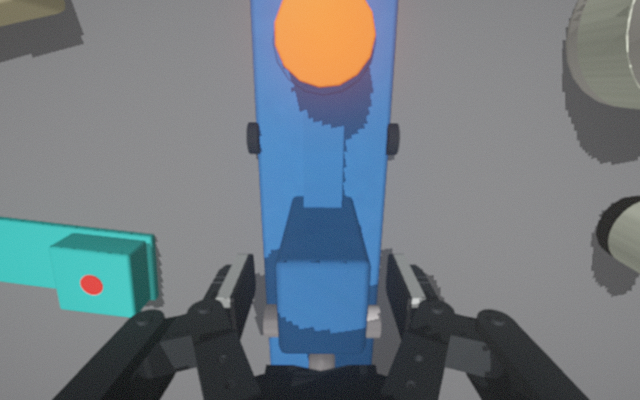

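Request:
send_rows([
  [0,0,0,0],
  [0,0,0,0],
  [0,0,0,0],
  [0,0,0,0],
  [0,0,0,0],
  [0,0,0,0],
  [0,0,0,0],
], jaw=0)

```text
time_s: 10.47
ee_pos: [0.5627, -0.2361, 0.0535]
ee_rot: [0.771, 0.637, -0.0, 0.001]
ft_force: [-2.8, 0.6, 7.6]
finger_gap: 0.0351
```

```bash
python3 look.py w9; python3 - <<'E'
from h import *
p,s=pickle.load(open("w9.pkl","rb"))
for c,a,b in blobs(p,(5,150,60),(20,255,255),40)[0]:
    P=onplane(p,c,.07,s)[0]; print("sad",c,a,b,P.round(4), plan(s,np.array(s["ee_pos"])+np.r_[(np.array([.5977,.0844])-P[:2]),0],79.2))
E
```

```text
10.4667 [ 0.5627 -0.2361  0.0535] [-2.84297866  0.60739765  7.60302913]
sad [321.13  38.11] 6867 [274, 0, 96, 85] [ 0.5818 -0.1382  0.07  ] (array([ 2.217e+02, -2.610e+01, -2.000e-01]), np.float64(-0.01), np.float64(79.19))
```

Request:
send_rows([
  [6,-0.7,0,0],
  [16,-1.9,0,0],
  [30,-3.5,0,0],
  [46,-5.4,0,0],
  [62,-7.3,0,0],
  [78,-9.2,0,0],
  [94,-11,0,0],
  [108,-12.7,0,0],
  [118,-13.9,0,0],
  [122,-14.4,0,0],
])

```text
time_s: 11.35
ee_pos: [0.5726, -0.1153, 0.0536]
ee_rot: [0.77, 0.638, -0.0, 0.003]
ft_force: [-0.7, -6.6, 5.4]
finger_gap: 0.0353
```

Request:
send_rows([
  [6,-0.7,0,0],
  [16,-1.9,0,0],
  [28,-3.3,0,0],
  [42,-4.9,0,0],
  [56,-6.6,0,0],
  [68,-8,0,0],
  [78,-9.2,0,0],
  [84,-9.9,0,0],
  [84,-9.9,0,0],
  [84,-9.9,0,0],
])

```text
time_s: 12.18
ee_pos: [0.5789, -0.0308, 0.0535]
ee_rot: [0.771, 0.637, 0.001, 0.002]
ft_force: [-0.6, -3.3, 5.8]
finger_gap: 0.0354
```

```bash
python3 look.py w10; python3 - <<'E'
from h import *
p,s=pickle.load(open("w10.pkl","rb"))
print(plan(s,s["ee_pos"],79.2))
for c,a,b in blobs(p,(5,150,60),(14,255,255),40)[0]: print("sad",c,a,b,onplane(p,c,.07,s)[0].round(4))
for c,a,b in blobs(p,(16,90,20),(34,255,255),40)[0]: print("yel",c,a,b,onplane(p,c,.09,s)[0].round(4))
E
```

```text
12.1833 [ 0.5789 -0.0308  0.0535] [-0.64712705 -3.25380891  5.78949965]
(array([0., 0., 0.]), np.float64(-0.04), np.float64(79.16))
sad [325.96  52.66] 4087 [273, 15, 97, 70] [0.5987 0.062  0.07  ]
yel [309.03   3.31] 322 [285, 0, 49, 10] [0.5956 0.0743 0.09  ]
```

View pics/w10.png

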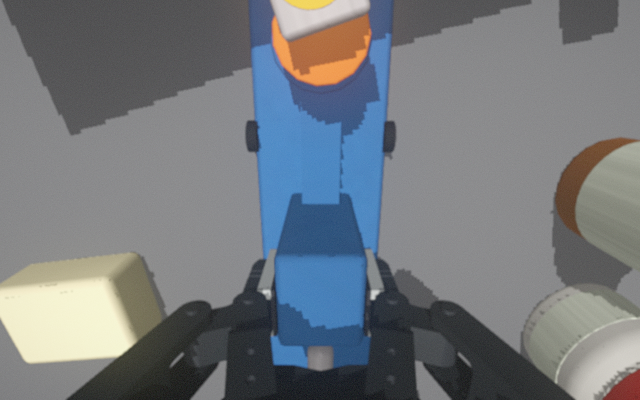

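```bash
python3 - <<'E'
from h import *
for n in("w9","w10"):
    p,s=pickle.load(open(n+".pkl","rb"))
    m=blobs(p,(5,150,40),(14,255,255),40)[2]; m[:]=m
    cn,_=cv2.findContours(m,cv2.RETR_EXTERNAL,cv2.CHAIN_APPROX_NONE); c=max(cn,key=cv2.contourArea)[:,0,:]
    # lower rim only
    q=c[c[:,1]>(45 if n=="w10" else 5)].astype(float)
    w=onplane(p,q,.07,s)[:,:2]
    from scipy.optimize import least_squares
    f=least_squares(lambda x:np.hypot(w[:,0]-x[0],w[:,1]-x[1])-.018,w.mean(0),loss="soft_l1",f_scale=.0005)
    print(n,f.x.round(4),np.abs(f.fun).mean(), "tcp",s["ee_pos"], project(p,np.r_[f.x,.07],s))
p,s=pickle.load(open("w10.pkl","rb"))
P=f.x
print(plan(s,np.array(s["ee_pos"])+np.r_[np.array([.5977,.0844])-P,0],79.2))
p,s=pickle.load(open("w9.pkl","rb"))
E
```

```text
w9 [ 0.5831 -0.1356] 0.0055190914409430185 tcp [ 0.56268977 -0.23609661  0.05346928] [[323.47261477  29.38781439]]
w10 [0.5984 0.0697] 0.0002742177745466241 tcp [ 0.57886791 -0.03077905  0.05352912] [[320.97783025  29.96117759]]
(array([14.3, -3.4, -0. ]), np.float64(-0.04), np.float64(79.16))
```

```bash
python3 - <<'E'
from h import *
from scipy.optimize import least_squares
for n,lo in(("w9",5),("w10",50)):
    p,s=pickle.load(open(n+".pkl","rb"))
    m=blobs(p,(5,150,40),(16,255,255),40)[2]
    rows=[];
    for u in range(278,368,2):
        v=np.nonzero(m[:120,u])[0]
        if len(v) and v[-1]>lo: rows.append((u,v[-1]+.5))
    for v in range(45 if n=="w10" else 5,70,2):
        u=np.nonzero(m[v,:])[0]
        if len(u):
            rows.append((u[-1]+.5,v))
            if n=="w9" or v>60: rows.append((u[0]-.5,v))
    w=onplane(p,rows,.07,s)[:,:2]
    f=least_squares(lambda x:np.hypot(w[:,0]-x[0],w[:,1]-x[1])-x[2],np.r_[w.mean(0),.018],loss="soft_l1",f_scale=.0003)
    g=least_squares(lambda x:np.hypot(w[:,0]-x[0],w[:,1]-x[1])-.018,w.mean(0),loss="soft_l1",f_scale=.0003)
    print(n,f.x.round(4),g.x.round(4),np.median(np.abs(g.fun)),project(p,np.r_[g.x,.07],s))
p,s=pickle.load(open("w10.pkl","rb"))
c=p["color"][0:110,240:400,::-1]; cv2.imwrite("pics/z10.png",cv2.resize(c,None,fx=4.5,fy=4.5,interpolation=cv2.INTER_NEAREST))
E
```

```text
w9 [ 0.582  -0.1369  0.0171] [ 0.5822 -0.1358] 0.0004769486767434092 [[321.03070782  30.47545903]]
w10 [0.5981 0.0685 0.0172] [0.5982 0.0695] 0.00017726644023282473 [[320.47652139  30.5820663 ]]
```

View pics/z10.png

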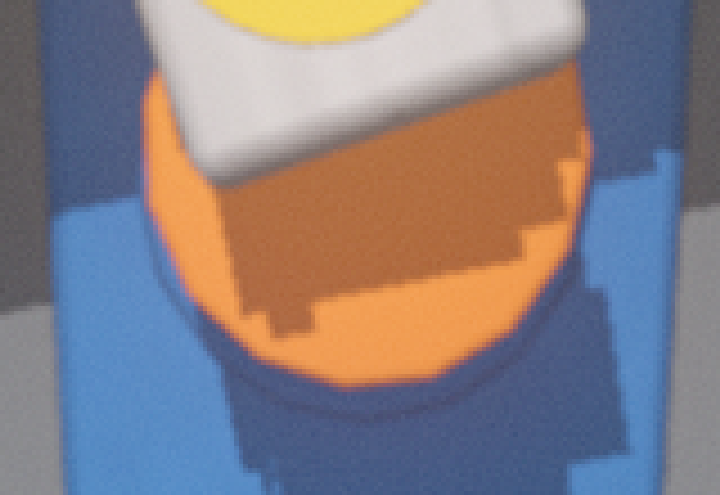

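```bash
python3 - <<'E'
from h import *
p,s=pickle.load(open("w10.pkl","rb"))
b=onplane(p,[309.5,10],.09,s)[0]; d=np.r_[np.cos(np.radians(79.2)),np.sin(np.radians(79.2))]
Y=b[:2]+.012*d; print(b,Y)
for T in ([.5977,.0844],Y): print(plan(s,np.array(s["ee_pos"])+np.r_[np.array(T)-[.5982,.0692],0],79.2))
E
```

```text
[0.59542065 0.0725745  0.09      ] [0.59766923 0.08436194]
(array([14.8, -3.3, -0. ]), np.float64(-0.04), np.float64(79.16))
(array([14.8, -3.4, -0. ]), np.float64(-0.04), np.float64(79.16))
```

Request:
send_rows([
  [3,-0.7,0,0],
  [7,-1.6,0,0],
  [11,-2.5,0,0],
  [14,-3.2,0,0],
  [14.8,-3.4,0,0],
  [14.8,-3.4,0,0],
  [14.8,-3.4,0,0],
  [14.8,-3.4,0,0],
])

```text
time_s: 12.9
ee_pos: [0.5787, -0.0183, 0.0536]
ee_rot: [0.772, 0.636, -0.0, 0.003]
ft_force: [0.7, -6.9, 5.7]
finger_gap: 0.0354
```

Request:
send_rows([
  [0,0,0,0],
  [0,0,0,0],
  [0,0,0,0],
  [0,0,0,0],
], jaw=75)

```text
time_s: 13.23
ee_pos: [0.576, -0.0125, 0.0515]
ee_rot: [0.77, 0.638, 0.0, -0.001]
ft_force: [0.8, 0.2, -0.0]
finger_gap: 0.0644
```

```bash
python3 look.py w11; python3 - <<'E'
from h import *
from scipy.optimize import least_squares
p,s=pickle.load(open("w11.pkl","rb"))
c=p["color"][0:110,240:400,::-1]; cv2.imwrite("pics/z11.png",cv2.resize(c,None,fx=4.5,fy=4.5,interpolation=cv2.INTER_NEAREST))
E
```

```text
13.2333 [ 0.576  -0.0125  0.0515] [ 0.75397386  0.16439141 -0.04216041]
```

View pics/w11.png

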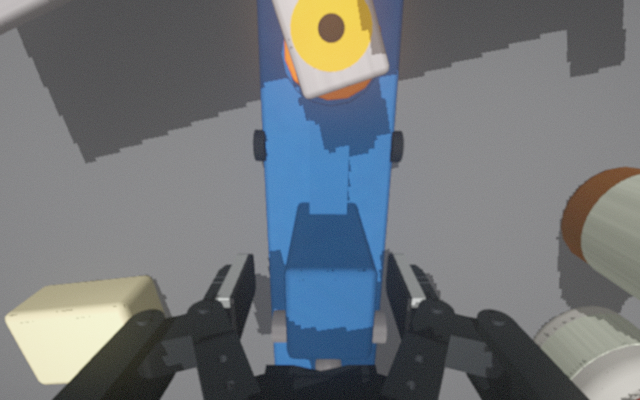

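```bash
python3 - <<'E'
from h import *
from scipy.optimize import least_squares
p,s=pickle.load(open("w11.pkl","rb"))
m=blobs(p,(4,130,30),(15,255,255),40)[2]
print([ (c,a,b) for c,a,b in blobs(p,(4,130,30),(15,255,255),20)[0]])
rows=[]
for u in range(305,370,2):
    v=np.nonzero(m[:120,u])[0]
    if len(v): rows.append((u,v[-1]+.5))
for v in range(45,80,2):
    u=np.nonzero(m[v,:330])[0]
    if len(u): rows.append((u[0]-.5,v))
w=onplane(p,rows,.07,s)[:,:2]
g=least_squares(lambda x:np.hypot(w[:,0]-x[0],w[:,1]-x[1])-.018,np.r_[.598,.082],loss="soft_l1",f_scale=.0003)
print(len(rows),g.x.round(4),np.median(np.abs(g.fun)),np.max(np.abs(g.fun)))
for c,a,b in blobs(p,(16,90,60),(34,255,255),200)[0]: print("yel",c,a,b,onplane(p,c,.09,s)[0].round(4),onplane(p,[331,28],.09,s)[0].round(4))
E
```

```text
[(array([289.91,  63.64]), 152, [285, 44, 13, 39]), (array([345.67,  91.07]), 324, [321, 80, 48, 19]), (array([599.35, 187.94]), 1061, [571, 168, 69, 59])]
42 [0.599  0.0819] 0.000175237690549215 0.0004892538387423172
yel [330.95  32.55] 4416 [290, 0, 83, 72] [0.5975 0.0833 0.09  ] [0.5977 0.0845 0.09  ]
```

View pics/z11.png

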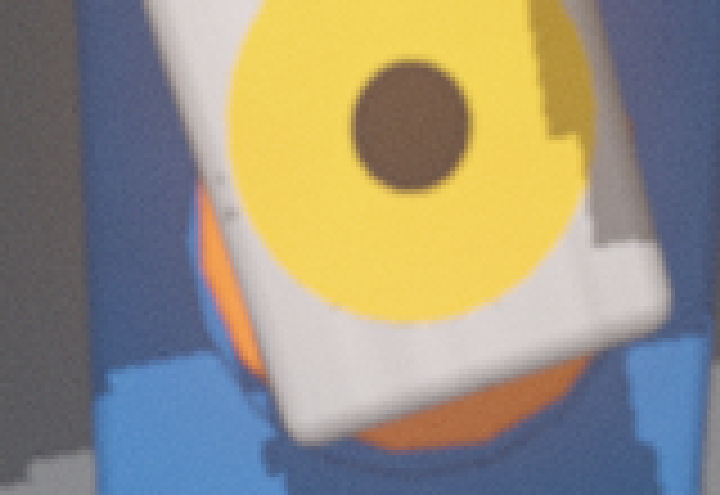

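Request:
send_rows([
  [0,0,-10,0],
  [0,0,-30,0],
  [0,0,-60,0],
  [0,0,-95,0],
  [-15,0,-125,0],
  [-45,0,-140,0],
  [-80,0,-140,0],
  [-110,0,-140,0],
  [-120,0,-140,0],
  [-120,0,-140,0],
])

```text
time_s: 14.12
ee_pos: [0.5528, -0.1363, 0.192]
ee_rot: [0.773, 0.635, -0.001, 0.001]
ft_force: [-0.7, -0.2, 0.0]
finger_gap: 0.064
```

Request:
send_rows([
  [0,0,0,0],
  [0,0,0,0],
  [0,0,0,0],
  [0,0,0,0],
  [0,0,0,0],
], jaw=0)

```text
time_s: 14.53
ee_pos: [0.5542, -0.1297, 0.1917]
ee_rot: [0.77, 0.639, 0.0, -0.0]
ft_force: [0.2, 0.2, -0.1]
finger_gap: 0.0031
```

```bash
python3 look.py w12; python3 look.py t12 top; python3 - <<'E'
from h import *
p,s=pickle.load(open("w12.pkl","rb")); print(s["finger_gap"])
for c,a,b in blobs(p,(5,150,60),(14,255,255),100)[0]: print("sad",c,a,b,onplane(p,c,.07,s)[0].round(4))
for c,a,b in blobs(p,(17,90,60),(34,255,255),100)[0]: print("yel",c,a,b,onplane(p,c,.09,s)[0].round(4))
for c,a,b in blobs(p,(0,150,60),(4,255,255),30)[0]: print("red",c,a,b,onplane(p,c,.115,s)[0].round(4))
p,_=pickle.load(open("t12.pkl","rb"))
for c,a,b in blobs(p,(0,120,60),(6,255,255),3)[0]: print("topred",c,a,b,onplane(p,c,.115)[0].round(4))
cv2.imwrite("pics/t12z.png",cv2.resize(p["color"][90:250,200:440,::-1],None,fx=3.3,fy=3.3,interpolation=cv2.INTER_CUBIC))
E
```

```text
14.5333 [ 0.5542 -0.1297  0.1917] [ 0.17627158  0.1908861  -0.13749267]
14.5833 [ 0.5541 -0.1301  0.1917] [0.16768848 0.38426894 0.76493628]
0.003116382854630428
sad [597.18  40.06] 3829 [545, 0, 95, 80] [ 0.7864 -0.05    0.07  ]
red [558.75 177.55] 5511 [515, 139, 88, 80] [ 0.7272 -0.1384  0.115 ]
red [323.85 230.13] 2098 [298, 209, 52, 47] [ 0.5535 -0.1474  0.115 ]
red [218.62 290.44] 64 [214, 287, 10, 8] [ 0.4607 -0.1842  0.115 ]
topred [356.69 118.26] 87 [350, 114, 19, 14] [ 0.7569 -0.1389  0.115 ]
topred [104.29 162.57] 7 [103, 162, 4, 2] [0.6287 0.6392 0.115 ]
topred [120.04 194.34] 443 [92, 165, 40, 50] [0.5284 0.5782 0.115 ]
topred [242.8 165.6] 5 [242, 165, 3, 2] [0.6117 0.2047 0.115 ]
topred [276.5 278.5] 4 [276, 278, 2, 2] [0.2818 0.1005 0.115 ]
```

View pics/w12.png

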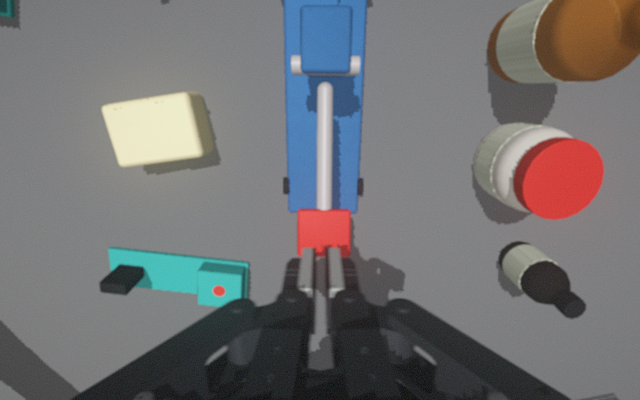

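View pics/t12z.png

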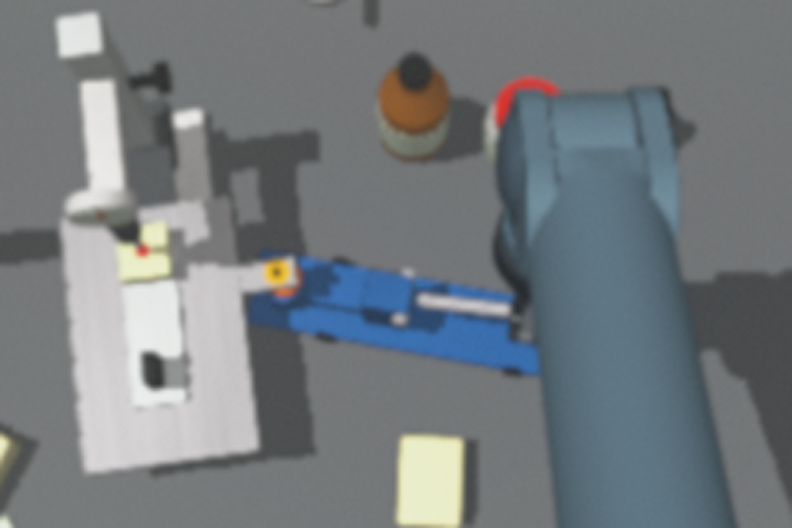

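```bash
python3 - <<'E'
from h import *
from bench import ctrl
s=ctrl.state(); print(s["time_s"],s["ee_pos"])
for T in ([.5543,-.1485,.125],[.5531,-.1548,.068]): print(plan(s,T,79.2))
E
```

```text
14.6333 [ 0.55401379 -0.13053837  0.19171028]
(array([-17.6,   3.6,  66.7]), np.float64(0.09), np.float64(79.29))
(array([-24.1,   3.6, 123.7]), np.float64(0.09), np.float64(79.29))
```

Request:
send_rows([
  [-6,1,15,0],
  [-12,2.5,32,0],
  [-17.5,3.6,50,0],
  [-17.5,3.6,62,0],
  [-17.5,3.6,68,0],
  [-17.5,3.6,68,0],
])

```text
time_s: 15.13
ee_pos: [0.5528, -0.1485, 0.122]
ee_rot: [0.77, 0.638, -0.001, -0.002]
ft_force: [0.8, 0.3, 0.1]
finger_gap: 0.0003
```

Request:
send_rows([
  [0,0,3,0],
  [-0.5,0,7,0],
  [-1,0,11,0],
  [-2,0,17,0],
  [-3,0,23,0],
  [-4,0,29,0],
  [-4.5,0,35,0],
  [-5,0,41,0],
  [-5.5,0,47,0],
  [-6,0,52,0],
])

```text
time_s: 15.97
ee_pos: [0.5543, -0.156, 0.0729]
ee_rot: [0.771, 0.637, 0.001, 0.001]
ft_force: [-2.2, 0.0, 9.9]
finger_gap: 0.0002
```

Request:
send_rows([
  [-0.5,0,3,0],
  [-0.5,0,5,0],
  [-0.5,0,7,0],
  [-0.5,0,8,0],
  [-0.5,0,8,0],
  [-0.5,0,8,0],
])

```text
time_s: 16.47
ee_pos: [0.5545, -0.1558, 0.0675]
ee_rot: [0.771, 0.637, 0.0, 0.001]
ft_force: [-5.4, 1.7, 20.1]
finger_gap: -0.0002
```

```bash
python3 look.py w13; python3 look.py s13 scene; python3 look.py t13 top; python3 - <<'E'
from h import *
p,_=pickle.load(open("t13.pkl","rb"))
for c,a,b in blobs(p,(12,90,60),(34,255,255),10,(270,150,300,190))[0]: print("top y",c,onplane(p,c,.09)[0],onplane(p,c,.108)[0])
C=cloud(p); print("tab/table z",np.median(C[190:215,262:270,2]))
p,_=pickle.load(open("s13.pkl","rb"))
cv2.imwrite("pics/s13z.png",cv2.resize(p["color"][130:270,240:440,::-1],None,fx=4,fy=4,interpolation=cv2.INTER_CUBIC))
E
```

```text
16.4667 [ 0.5545 -0.1558  0.0675] [-5.38668154  1.7489091  20.0756798 ]
16.5167 [ 0.5545 -0.1558  0.0675] [-5.60785325  0.76081754 19.67896901]
16.5667 [ 0.5545 -0.1558  0.0675] [-5.69622636  1.36152302 20.65178484]
top y [282.68 170.51] [0.6014946  0.08774323 0.09      ] [0.59691335 0.08589768 0.108     ]
tab/table z 0.10894817084288333
```

View pics/s13z.png

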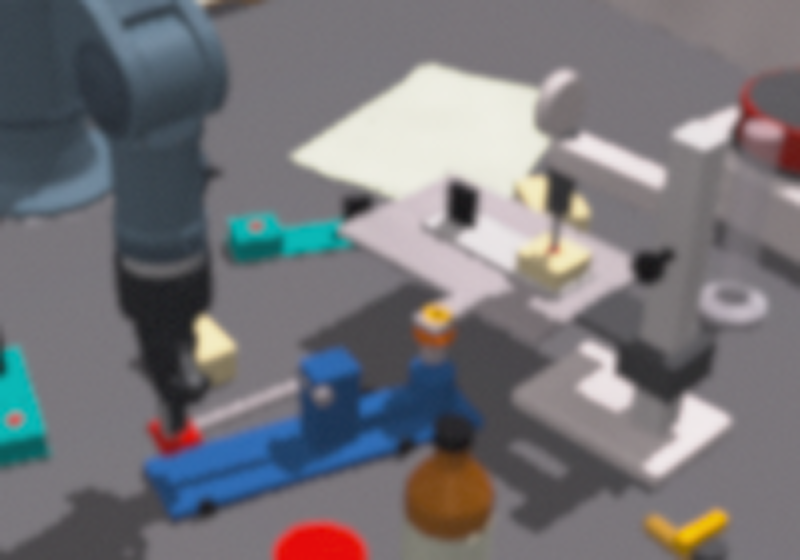

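View pics/w13.png

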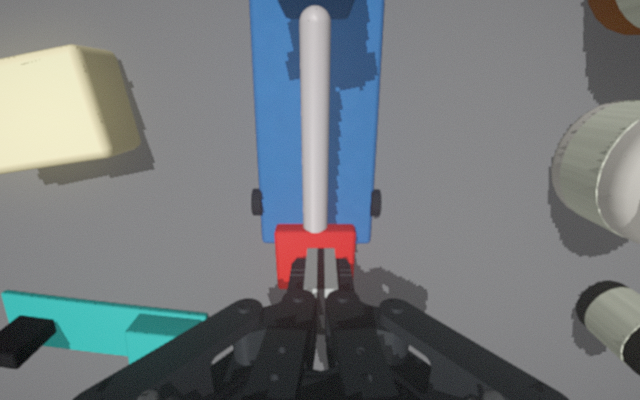

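Request:
send_rows([
  [0,0,-8,0],
  [0.5,0,-13,0],
  [1,0,-19,0],
  [2,0,-25,0],
  [3,0,-31,0],
  [4,0,-37,0],
  [5,0,-43,0],
  [5.5,0,-49,0],
  [6,0,-56,0],
  [6.5,0,-66,0],
])

```text
time_s: 17.45
ee_pos: [0.5526, -0.1487, 0.129]
ee_rot: [0.77, 0.638, -0.001, -0.002]
ft_force: [-0.0, -0.4, -1.6]
finger_gap: 0.0001
```

Request:
send_rows([
  [0,0,-8,0],
  [0,0,-12,0],
  [0,0,-12,0],
  [0,0,-12,0],
  [0,0,-12,0],
  [0,0,-12,0],
])

```text
time_s: 17.95
ee_pos: [0.5535, -0.1494, 0.1411]
ee_rot: [0.771, 0.637, -0.0, -0.001]
ft_force: [-0.7, 0.4, -0.3]
finger_gap: -0.0002
```

```bash
python3 look.py w14; python3 look.py s14 scene; python3 look.py t14 top; python3 - <<'E'
from h import *
p,s=pickle.load(open("t14.pkl","rb")); print(s["ee_pos"],s["ft_force"])
for c,a,b in blobs(p,(12,90,60),(34,255,255),10,(270,150,300,190))[0]: print("top y",c,onplane(p,c,.09)[0])
for c,a,b in blobs(p,(0,120,60),(6,255,255),2,(230,150,260,200))[0]: print("spot",c,onplane(p,c,.118)[0])
C=cloud(p); print("table z",np.median(C[190:215,262:270,2]))
cv2.imwrite("pics/t14z.png",cv2.resize(p["color"][110:230,210:340,::-1],None,fx=4.5,fy=4.5,interpolation=cv2.INTER_CUBIC))
p,_=pickle.load(open("s14.pkl","rb"))
cv2.imwrite("pics/s14z.png",cv2.resize(p["color"][130:270,240:440,::-1],None,fx=4,fy=4,interpolation=cv2.INTER_CUBIC))
E
```

```text
17.95 [ 0.5535 -0.1494  0.1411] [-0.70508494  0.36284117 -0.29425288]
18.0 [ 0.5536 -0.1494  0.1412] [-0.380297    0.61259225 -0.63657769]
18.05 [ 0.5537 -0.1493  0.1412] [-0.39558946  0.29857241  0.09975998]
[ 0.55365071 -0.14934585  0.14119859] [-0.39558946  0.29857241  0.09975998]
top y [283.46 172.37] [0.5956591  0.08532056 0.09      ]
spot [242.8 165.6] [0.61090461 0.20403501 0.118     ]
table z 0.09058562627665623
```

View pics/s14z.png

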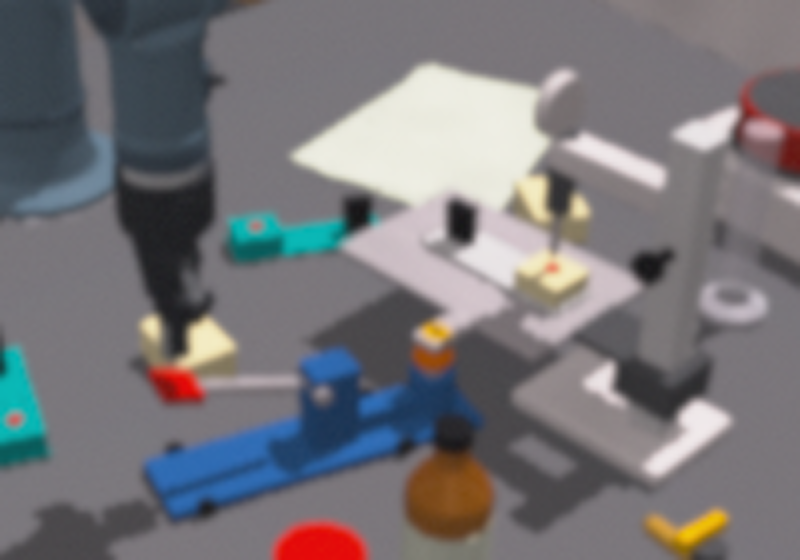

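View pics/t14z.png

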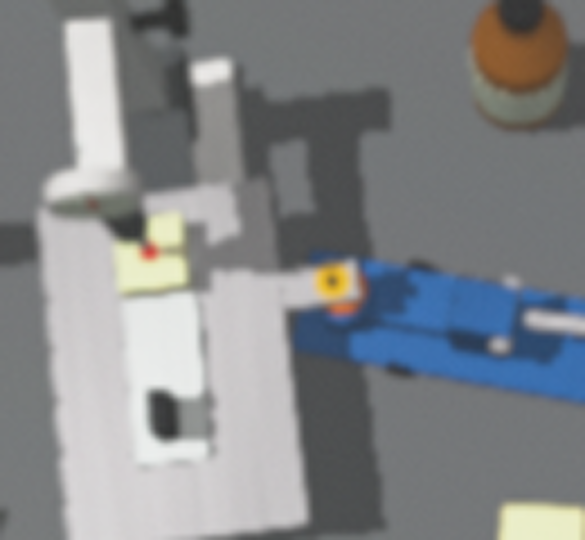

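View pics/w14.png

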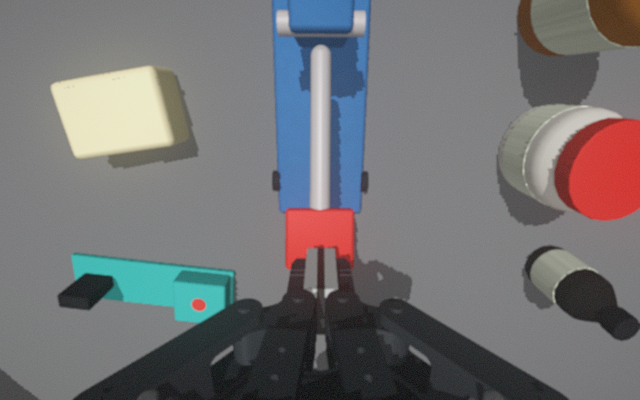

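```bash
python3 - <<'E'
from h import *
for n in("w12","w14"):
    p,s=pickle.load(open(n+".pkl","rb"))
    for c,a,b in blobs(p,(0,150,60),(4,255,255),500,(270,150,380,320))[0]:
        e=onplane(p,[[b[0]+b[2]/2-.5,b[1]]],.115,s)[0]; print(n,"far edge centre",e.round(4))
    # jack base rear wheels: base rear edge 
    C=cloud(p,s);Z=C[...,2]
    m=(Z>.115-.03)&(Z<.1);
for n in("t12","t14"):
    p,s=pickle.load(open(n+".pkl","rb"))
    hsv=blobs(p,(100,120,60),(120,255,255),100,(270,150,380,210))[0]; print(n,[(c,a,b) for c,a,b in hsv])
E
```

```text
w12 far edge centre [ 0.5563 -0.1309  0.115 ]
w14 far edge centre [ 0.5565 -0.1312  0.115 ]
t12 [(array([319.38, 185.63]), 1396, [276, 168, 88, 35])]
t14 [(array([319.59, 185.71]), 1405, [276, 168, 89, 35])]
```

Request:
send_rows([
  [0,0,10,0],
  [0,0,16,0],
  [0,0,22,0],
  [-0.5,0,27,0],
  [-1.5,0,33,0],
  [-2.5,0,39,0],
  [-3.5,0,46,0],
  [-4.5,0,53,0],
  [-5,0,60,0],
  [-6,0,66,0],
])

```text
time_s: 18.93
ee_pos: [0.5529, -0.1553, 0.0761]
ee_rot: [0.771, 0.637, -0.0, -0.0]
ft_force: [-3.5, 1.4, 8.3]
finger_gap: 0.0002
```

Request:
send_rows([
  [-0.2,0,4,0],
  [-0.5,0,7,0],
  [-0.5,0,10,0],
  [-0.5,0,12,0],
  [-0.5,0,12,0],
  [-0.5,0,12,0],
  [-0.5,0,12,0],
  [-0.5,0,12,0],
])

```text
time_s: 19.6
ee_pos: [0.5532, -0.1551, 0.0673]
ee_rot: [0.77, 0.637, -0.001, -0.0]
ft_force: [-8.6, 1.3, 22.7]
finger_gap: 0.0001
```

```bash
python3 look.py w15; python3 look.py s15 scene; python3 look.py t15 top; python3 - <<'E'
from h import *
p,s=pickle.load(open("t15.pkl","rb")); print(s["ee_pos"],s["ft_force"],np.abs(s["dq"]).max())
C=cloud(p); print("table z",np.median(C[190:215,262:270,2]))
p,_=pickle.load(open("s15.pkl","rb"))
cv2.imwrite("pics/s15z.png",cv2.resize(p["color"][130:270,240:440,::-1],None,fx=4,fy=4,interpolation=cv2.INTER_CUBIC))
E
```

```text
19.6 [ 0.5532 -0.1551  0.0673] [-8.6073521   1.28059674 22.66994893]
19.65 [ 0.5531 -0.1551  0.0673] [-8.54404125  2.12594015 22.68884599]
19.7 [ 0.5531 -0.1551  0.0673] [-7.53991248  2.01085151 23.26063435]
[ 0.55312081 -0.15512934  0.06729723] [-7.53991248  2.01085151 23.26063435] 0.0014351345229647137
table z 0.10891816085756123
```

View pics/s15z.png

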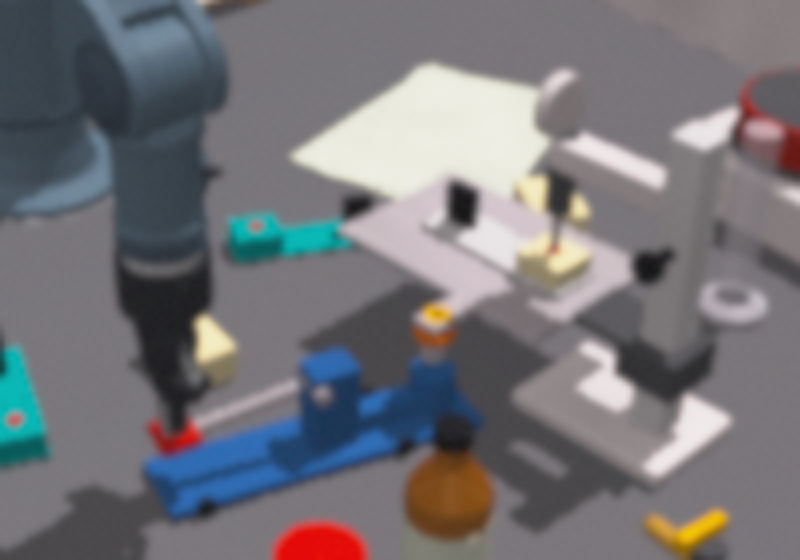

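```bash
python3 - <<'E'
from bench import ctrl
print(ctrl.job_done()); s=ctrl.state(); print(s["time_s"],s["ee_pos"],s["ft_force"])
E
```

```text
the job is handed in; nothing more can be done
None
the job is handed in; nothing more can be done
```

The job is handed in at about 19.7 s. The table is raised on the jack and the handle is held fully down on its second stroke. The hand-in gives no verdict, so these are my own checks:

- **Carrier:** I slid it and let go with the red spot about 1 mm from the needle axis by wrist camera, and the table was still down.
- **Jack:** I slid it with no turn and let go. On the last slide the arm stopped a little short against bench friction, so the saddle sits about 3 mm off the lift point. The limit is 8 mm, so I left it.
- **First stroke:** The handle went fully down and the table rose about 18 mm, with the spot pressed against the needle. The handle then came all the way up and the table went back down, and I measured no shift of the jack.
- **Second stroke:** The press is about 23 N. The table top is at 109 mm, a lift of about 18–19 mm. The scene picture shows the spot against the needle and the saddle under the pad.
- **Side force:** There is a sideways force of about 8 N on the tool while holding. It stayed about the same over the last readings, and the arm was still.
- **Bystanders:** I saw none of them touched.
- **Not measured:** I had no reading of the handle angle, needle travel or the jack's contact force, so I inferred those from the tool height, table height and pictures.

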